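# Face up a topping jar on the packing-bench shelf

### The job

Take the black-lidded jar with the orange label out of the cardboard carton and stand it on the green mark on the lower deck of the bench shelf, label facing straight out of the shelf's front like its neighbours. Push it back gently until it touches the blue rear rail, and leave it standing there; keep the jar upright and do not disturb the other jars and things.

Things in the scene. Friction and masses are not known exactly. Their poses are not given: they have to be found in the camera images.
- jar: the jar to put away: white cylinder 56 mm in diameter and 70 mm high with a lid 52 mm in diameter above it, 90 mm high in all, 0.2 to 0.42 kg, black lid, orange label (70 degrees of the wall) centred on its own -x; an orange strip 14 mm wide on the lid runs from its middle to the edge above the label. Origin: centre of the underside, z up the jar. Starts upright in the carton, in either place, its label not facing the way it must.
- jar_label (a point): the middle of the jar's label, on the wall 28 mm from the axis (jar's own -x) and 36 mm above the underside.
- carton: open cardboard carton, fixed: outside 74 mm (x) by 288 mm (y) by 88 mm high, walls and floor 4 mm: a channel 66 by 280 mm. Origin: centre of the underside, on the bench. Its two jars stand on its floor about 65 mm either side of its middle along y, mid-channel; fingers fit beside a jar only along the channel (y).
- rack: fixed two-level steel shelf. Origin: centre of underside on the bench; open front is its -x, turned to the robot's right. Deck: top 40 mm up, x -70 to 100, y +-190 mm. Upper board: 270 to 284 mm up, x -15 to 105 mm, same width, so a jar pushed home stands 10 to 30 mm behind its front edge, out of reach of a vertical tool. Uprights at the rear corners only (x 94, y +-180). Stock 70 mm high on the board, x 20 to 95.
- stop: blue rear rail, rigid, fixed on the lower deck: 330 mm long (its y), 12 mm thick, 45 mm high. Origin: on its front face (to its -x), mid-length, at the bottom edge on the deck. Axes parallel to the shelf's. The axis of a jar that touches it lies 28 mm in front of this face. Its depth in the shelf varies by 20 mm.
- tag: flat bright green mark, 52 mm square, 1 mm thick, on the lower deck: the free place in the row. Origin: its middle on the deck, 30 mm in front of the rail's face. The row has three places, 105 mm apart (the middle one at mid-rail); this mark and the two row jars take them in any order.
- rowjar_a: row jar, same shape, black lid, orange label, already on the shelf with its label (own -x) to the front; leave alone. Origin: centre of the underside.
- rowjar_b: row jar, same shape, black lid, pink label, already on the shelf with its label to the front; leave alone. Origin: centre of the underside.
- mate: the other jar in the carton: same shape, blue lid, pink label; leave alone. Origin: centre of the underside.
- roll: orange roll of stickers, 76 mm across, 28 mm high, on the bench beyond the carton; leave alone. Origin: centre of the underside.
- spatula: spatula about 240 mm long lying on the bench beyond the carton; leave alone.
- mug: white mug, 76 mm across, 85 mm high, on the robot's left; leave alone. Origin: centre of the underside.
- shaker: metal shaker, 60 mm across, 120 mm high, on the robot's right; leave alone. Origin: centre of the underside. The bench between carton and shelf, 0.50 to 0.58 m almost straight ahead of the robot (y about -20 mm), is kept clear.
Mind the look-alikes: they are no part of the job. Leave any turquoise or yellow look-alike of the jar alone.

How it is judged (in metres and radians):
On the way, in this order (a step that is already met when the one before it is completed fails the run):
1. the jar has been lifted clear of the carton (height (world z) of jar above 0.095 m), for 0.1 s.
2. the jar, upright and over its mark, is pushed back until it presses lightly on the rear rail (more than 1 N) (contact force between jar and stop above 1 N and horizontal distance between jar and tag below 0.03 m and angle between jar's own z axis and vertical below 0.15 rad), for 0.1 s.
At the end, for the whole second after the job is handed in: The jar stands upright (within 0.06 rad) and at rest on the lower deck, its axis within 20 mm of the middle of the green mark, its wall within 3.5 mm of the blue rail's front face, and its label facing the shelf's front within 0.2 rad (z of jar in the frame of stop between -0.004 and 0.004 m and x of jar in the frame of stop between -0.0315 and -0.02 m and horizontal distance between jar and tag below 0.02 m and angle between jar's own z axis and vertical below 0.06 rad and angle between the x axis of jar and the x axis of stop, either way round below 0.2 rad and x of jar_label in the frame of stop below -0.045 m and linear speed of jar below 0.01 m/s and angular speed of jar below 0.1 rad/s); the robot touches nothing.
It fails at once if the jar presses on the rear rail with more than 40 N (contact force between jar and stop above 40 N).
It fails at once if the jar is set on the shelf hard (more than 60 N) (contact force between jar and rack above 60 N).
It fails at once if the jar is tipped by more than 0.5 rad (angle between jar's own z axis and vertical above 0.5 rad).
It fails at once if another jar or thing on the bench is moved by more than 20 mm (distance of any of mate, rowjar_a, rowjar_b, roll, spatula, mug, shaker from where it was at the start of the episode above 0.02 m).
It fails at once if another jar is tipped by more than 0.3 rad (angle between any of mate, rowjar_a, rowjar_b's own z axis and vertical above 0.3 rad).
It also fails if it takes over 51 s, if anything falls off the work surface, if the arm or the gripper's body presses on something with over 40 N, if the wrist force passes 120 N, or if a joint passes its speed limit or range.

### The arm

A 6-joint arm with a two-finger parallel gripper is mounted at the origin on the work surface. World frame = base frame: x ahead of the robot, y to its left, z up, the work surface at z = 0. Lengths are in mm, angles in rad, forces in N, time in s.
With the tool pointing down it reaches from about 350 to 875 mm from the base axis. Payload 4.2 kg.
Tool frame: the origin (TCP) lies on the mounting face of the last link; the fingertips stand 173 mm ahead of it and the grasp point (between the pads) lies 155 mm ahead of it; z points along the fingers, y is the direction in which the jaws open and shut (so a half turn about z gives the same grasp; the last joint's range is limited). The gripper opens to 85 mm and grips with 20 to 120 N. Pads are 22 mm wide; open, the fingers measure 114 mm over their backs; the gripper's body (76 mm by 85 mm) begins 54 mm behind the grasp point. The pads swing forward as they close: fully open they stand 13 mm farther back than shut.
Start: joints at [1.447, 0.385, 0.008, 0, -1.194, -0.259], TCP at [233.416, 579.756, 404.712] pointing down, gripper open.
Joint ranges: [-3.14, 3.14], [-1.21, 2.06], [-1.07, 1.41], [-3.16, 2.05], [-2.99, -0.16], [-3.1, 3.1]. Speed limits (rad/s): [2.79, 2.79, 3.14, 3.14, 3.14, 3.14].

### API

Orientations are given as a unit quaternion [x, y, z, w].
In Python, from bench import arm gives the robot as it stands. The module is installed in compiled form; this text tells all that it offers.
- The arm moves only by the tool play_rows, never from a script. Its argument "moves" is a list of rows, each a list of 3 entries, a list of its own where there are three numbers: the shift along the world's x, y, z in units of 30 cm (1.0 is 30 cm), then the turn about the world's z in units of 30 degrees (1.0 is 30 degrees), then the gripper's target within -1 to 1 (shut at 1, half-way at 0, fully open at -1). In form: [[[x, y, z], turn, jaw], ...]. A call has 1 to 12 rows; each row is the pose to reach, as a shift and turn from the pose measured when the call began; what a row does not reach only later rows make up. A row lasts 1/8 s, in which the tool goes at most 62.5 mm and 10.7 degrees, less where a joint would pass 70% of its speed; a pose out of reach is approached as far as the arm can. A call with a number of a shift or a turn outside -1 to 1 is refused whole. A call with a gripper value outside its range is refused whole. The fingers move at their own pace and stop on an object; the grip force is fixed at half the most. Time passes only in rows, so rows that repeat a pose let the fingers close. It gives the time, the measured TCP pose, the force and the opening at its end, in the units of the state.
- arm.read_state(): the state, without advancing time (a new reading comes with each control period).
- arm.get_image(name): name is "scene" or "top" or "wrist"; returns a dict with "pixels" (480x640x3 uint8, red, green, blue), "vfov" (degrees; the focal length in pixels is half the picture's height over the tangent of half this angle, whatever the lens; pixels are square), "cx", "cy" (the principal point, pixels), "dist" ([k1, k2, p1, p2, k3] as OpenCV has them; the pictures are not rectified), "xyz" and "rotation" of the camera in the world. Camera axes: x right, y up, looking along -z (the intrinsics and any distortion apply to the point x, -y, -z); pixel columns grow to the right and rows downward; lengths in mm; the calibration is good to about 2 mm. A picture is of the moment at which its call begins. There is no depth.
- arm.job_done(): hands the job in, once; it reports no verdict.
Trained networks look in a picture, given as the dict that the camera call returned (one of the last four; its "shot" number tells which), for a name from the list of things; names that differ only in an ending like _2 or _b are one class to them, and where a whole thing is asked for, a point or a joint stands for the part that bears it (a point fixed in the world has none). Each returns a list of dicts, best first, with "conf" (0 to 1); they miss things now and then, are a little off and sometimes report something else, mostly with a low value. They report only what shows in the picture. A call takes as long as a camera call. They do not tell look-alikes from the thing itself.
- arm.look_for(name, picture): "centre" ([x, y, z] in mm, in world coordinates, good to about 4 mm: the middle of the surface that is visible of it).
The state is a dict: "clock": time; "joints": joint angles; "joint_vel": joint speeds; "joint_efforts": joint torques, N m; "position": TCP position; "ee_rot": TCP orientation; "contact_force": force on the tool from outside, world axes, zero at the start; "wrist_torque": the same for the moment, N m; "gripper_width": finger opening in mm.
Only numpy, scipy, OpenCV 4.12 (cv2) and the standard library are available. Lean on these libraries where they do the work, as an engineer would, in place of code of your own. Each camera call takes 0.05 s, during which the arm holds its last target.

## Working session

There is one attempt and no reset: what is moved stays moved. The work goes in short steps, Python scripts to look and compute and a tool call to move; the robot and the scene stay as the last step left them, time stands still between calls to the robot, and variables do not carry over. Pictures are saved under pics/ and viewed, and the job is handed in when it is done.

Besides the shell and the picture viewer there is one more tool, called after "Request:" in YAML: its name, and indented under it one key for each argument. play_rows: Moves the arm, as the interface text tells. Shifts and turns lie within -1 to 1; 1 stands for 30 cm of shift or 30 degrees of turn. Its arguments: {"type":"object","properties":{"moves":{"type":"array"}},"required":["moves"]}

```bash
mkdir -p pics; ls; cat > h.py <<'E'
import numpy as np, cv2
from bench import arm
def cam(d):
    f=240/np.tan(np.radians(d["vfov"])/2)
    K=np.array([[f,0,d["cx"]],[0,f,d["cy"]],[0,0,1]]);return K,np.array(d["dist"],float)
def ray(d,u,v):
    K,D=cam(d)
    p=cv2.undistortPoints(np.array([[[u,v]]],float),K,D)[0,0]
    R=np.array(d["rotation"]).reshape(3,3)
    return np.array(d["xyz"]),R@np.array([p[0],-p[1],-1.])
def onz(d,u,v,z):
    o,r=ray(d,u,v);return o+r*(z-o[2])/r[2]
def proj(d,P):
    K,D=cam(d);R=np.array(d["rotation"]).reshape(3,3)
    c=R.T@(np.array(P,float)-np.array(d["xyz"]));c=np.array([c[0],-c[1],-c[2]])
    return cv2.projectPoints(c[None],np.zeros(3),np.zeros(3),K,D)[0].ravel()
def save(d,n):cv2.imwrite("pics/"+n+".png",d["pixels"][:,:,::-1])
E
python3 - <<'E'
from h import *
import pickle
for n in ["scene","top","wrist"]:
    d=arm.get_image(n);save(d,n+"0");pickle.dump(d,open(n+"0.pkl","wb"))
    print(n,{k:(np.round(np.array(v),3).tolist()) for k,v in d.items() if k not in("pixels",) })
    for o in ["jar","jar_label","carton","rack","stop","tag","rowjar_a","mate","roll","mug","shaker"]:
        try: print(o,[(np.round(q["centre"]).tolist(),round(q["conf"],2)) for q in arm.look_for(o,d)])
        except Exception as e: print(o,e)
print(arm.read_state())
E
```

```text
pics
scene {'vfov': 52.582, 'cx': 320.164, 'cy': 232.653, 'dist': [0.035, 0.0, 0.0, 0.0, 0.0], 'xyz': [1141.39, 692.581, 1141.859], 'rotation': [0.124, 0.328, 0.881, 0.318], 'shot': 1}
jar [([343.0, -216.0, 66.0], 0.73), ([392.0, -324.0, 65.0], 0.63), ([516.0, -338.0, 91.0], 0.61), ([425.0, -461.0, 73.0], 0.55), ([522.0, 265.0, 76.0], 0.25)]
jar_label [([423.0, -466.0, 68.0], 0.85), ([394.0, -320.0, 65.0], 0.82), ([342.0, -220.0, 65.0], 0.73), ([511.0, -331.0, 93.0], 0.55)]
carton [([526.0, -261.0, 52.0], 0.95)]
rack [([561.0, 294.0, 285.0], 0.7)]
stop [([521.0, 263.0, 76.0], 0.81), ([439.0, 250.0, 81.0], 0.59)]
tag [([645.0, 197.0, 41.0], 0.45)]
rowjar_a [([436.0, 251.0, 82.0], 0.73), ([543.0, 244.0, 87.0], 0.61)]
mate [([498.0, -199.0, 91.0], 0.52)]
roll [([701.0, -99.0, 28.0], 0.61), ([542.0, 246.0, 87.0], 0.31)]
mug [([524.0, 518.0, 48.0], 0.65)]
shaker [([538.0, -511.0, 76.0], 0.72), ([526.0, 523.0, 48.0], 0.41)]
top {'vfov': 55.694, 'cx': 327.736, 'cy': 241.799, 'dist': [-0.112, 0.0, 0.0, 0.0, 0.0], 'xyz': [426.885, -14.779, 1251.21], 'rotation': [0.027, -0.036, -0.699, 0.713],
[... 972 characters left out ...]
: array([ 1.44664661e+00,  3.84701911e-01,  7.92042924e-03, -2.21294250e-06,
       -1.19400018e+00, -2.58601735e-01]), 'joint_vel': array([-4.55022546e-04, -7.41261218e-04, -5.31181450e-04, -2.46131166e-04,
       -9.97417848e-05, -1.33893036e-03]), 'joint_efforts': array([ 1.54644040e-04, -3.92086101e+01,  1.88624257e+01,  4.19069946e+00,
       -2.69321245e-04, -1.36550287e-05]), 'position': array([233.38992071, 579.77264944, 404.71860555]), 'ee_rot': array([ 9.81743411e-01, -1.90210083e-01, -1.51893077e-06, -7.24441612e-06]), 'contact_force': array([-0.31998842,  0.13338093,  0.61392749]), 'wrist_torque': array([ 0.01727493,  0.01822812, -0.03792519]), 'gripper_width': 85.09099254345647}
```

```bash
sed -i 's/np.array(d\["rotation"\]).reshape(3,3)/Rot.from_quat(d["rotation"]).as_matrix()/; s/^import numpy as np, cv2/import numpy as np, cv2, pickle\nfrom scipy.spatial.transform import Rotation as Rot/' h.py; cat h.py | head -20
```

```text
import numpy as np, cv2, pickle
from scipy.spatial.transform import Rotation as Rot
from bench import arm
def cam(d):
    f=240/np.tan(np.radians(d["vfov"])/2)
    K=np.array([[f,0,d["cx"]],[0,f,d["cy"]],[0,0,1]]);return K,np.array(d["dist"],float)
def ray(d,u,v):
    K,D=cam(d)
    p=cv2.undistortPoints(np.array([[[u,v]]],float),K,D)[0,0]
    R=Rot.from_quat(d["rotation"]).as_matrix()
    return np.array(d["xyz"]),R@np.array([p[0],-p[1],-1.])
def onz(d,u,v,z):
    o,r=ray(d,u,v);return o+r*(z-o[2])/r[2]
def proj(d,P):
    K,D=cam(d);R=Rot.from_quat(d["rotation"]).as_matrix()
    c=R.T@(np.array(P,float)-np.array(d["xyz"]));c=np.array([c[0],-c[1],-c[2]])
    return cv2.projectPoints(c[None],np.zeros(3),np.zeros(3),K,D)[0].ravel()
def save(d,n):cv2.imwrite("pics/"+n+".png",d["pixels"][:,:,::-1])
```

View pics/scene0.png

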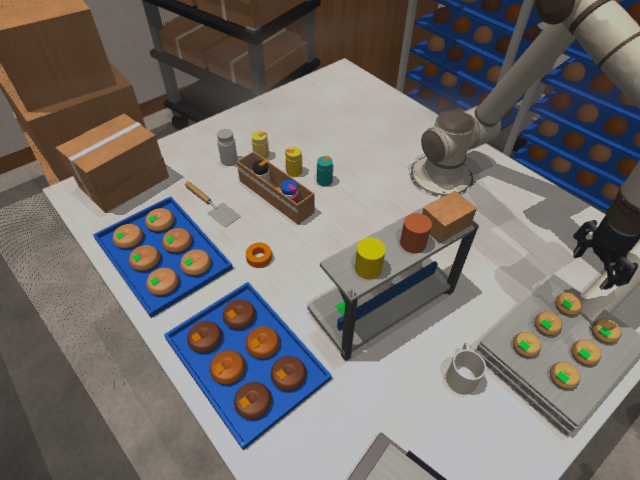

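View pics/top0.png

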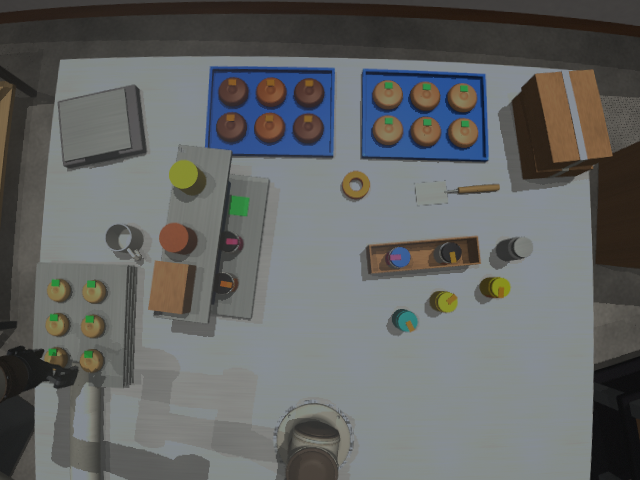

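View pics/wrist0.png

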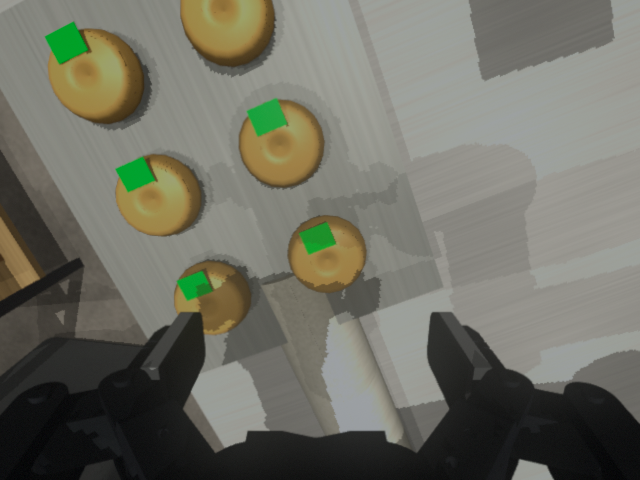

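```bash
python3 - <<'E'
from h import *
t=pickle.load(open("top0.pkl","rb"));s=pickle.load(open("scene0.pkl","rb"))
a=cv2.resize(t["pixels"][225:285,360:510,::-1],None,fx=5,fy=5,interpolation=cv2.INTER_CUBIC);
cv2.imwrite("pics/c1.png",a)
a=cv2.resize(s["pixels"][140:230,220:340,::-1],None,fx=6,fy=6,interpolation=cv2.INTER_CUBIC);cv2.imwrite("pics/c2.png",a)
a=cv2.resize(t["pixels"][140:330,140:280,::-1],None,fx=3,fy=3,interpolation=cv2.INTER_CUBIC);cv2.imwrite("pics/c3.png",a)
E
```

```text
(no output)
```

View pics/c1.png

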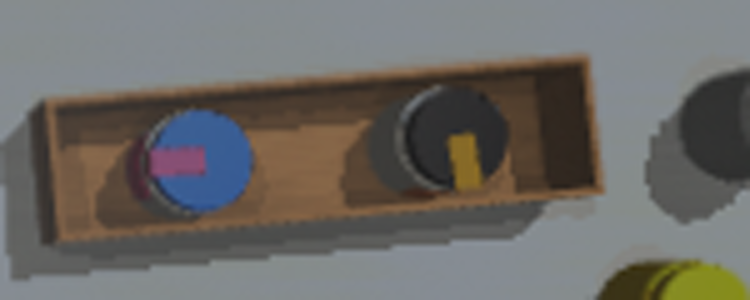

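View pics/c2.png

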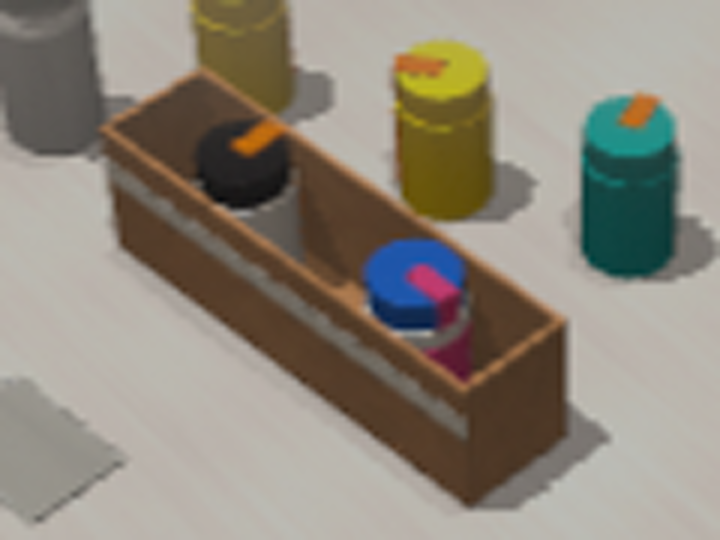

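View pics/c3.png

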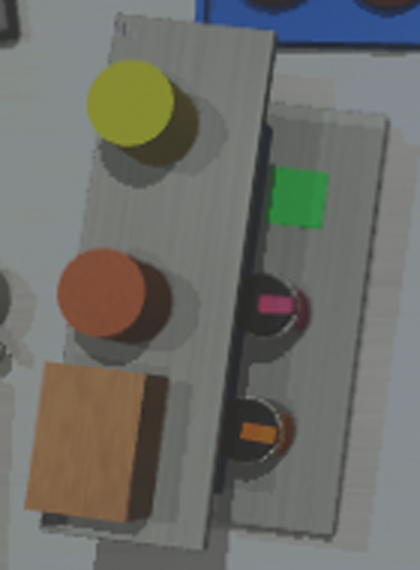

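```bash
cat > m.py <<'E'
from h import *
t=pickle.load(open("top0.pkl","rb"));s=pickle.load(open("scene0.pkl","rb"))
print("carton corners z88")
C=[onz(t,360+u/5-.4,225+v/5-.4,88)[:2] for u,v in [(42,100),(588,57),(604,192),(55,243)]]
for c in C:print(c.round(1))
print("centre",np.mean(C,0),"yaw long edges",[np.degrees(np.arctan2(*(a-b)[::-1])).round(2) for a,b in [(C[0],C[1]),(C[3],C[2])]])
print("deck corners");D=[onz(t,140+u/3-.3,140+v/3-.3,40)[:2] for u,v in [(388,120),(335,540)]]
print(D, np.degrees(np.arctan2(*(D[0]-D[1])[::-1])))
B=[onz(t,140+u/3-.3,140+v/3-.3,284)[:2] for u,v in [(276,32),(207,549),(115,13)]]
print("board",B,np.degrees(np.arctan2(*(B[0]-B[1])[::-1])))
def seg(d,box,f,z):
    x0,y0,x1,y1=box;p=d["pixels"][y0:y1,x0:x1].astype(int);h=cv2.cvtColor(p.astype(np.uint8),cv2.COLOR_RGB2HSV)
    m=f(h);ys,xs=np.nonzero(m);P=np.array([onz(d,x+x0,y+y0,z)[:2] for x,y in zip(xs,ys)])
    c=P.mean(0);w,V=np.linalg.eigh(np.cov(P.T));print(len(P),c.round(1),np.sqrt(w).round(1),np.degrees(np.arctan2(V[1,1],V[0,1])).round(1),[xs.mean()+x0,ys.mean()+y0]);return P
green=lambda h:(h[...,0]>50)&(h[...,0]<75)&(h[...,1]>120)
print("tag");P=seg(t,(225,190,260,222),green,41)
print(cv2.minAreaRect(P.astype(np.float32)))
org=lambda h:(h[...,0]>10)&(h[...,0]<25)&(h[...,1]>130)&(h[...,2]>100)
print("strip top");seg(t,(438,240,465,266),org,90)
blk=lambda h:(h[...,2]<75)&(h[...,1]<70)
print("lid top (black)");seg(t,(438,238,464,264),blk,90)
print("strip scene");seg(s,(250,155,272,175),org,90)
print("lid scene");seg(s,(250,155,272,175),blk,90)
E
python3 m.py
```

```text
carton corners z88
[ 526.2 -133.5]
[ 554.5 -420.8]
[ 483.9 -428.7]
[ 452.8 -141. ]
centre [ 504.35742824 -281.00173873] yaw long edges [np.float64(95.63), np.float64(96.18)]
deck corners
[array([701.7171593 , 132.35704654]), array([324.53637906, 167.93757067])] -5.388925054759115
board [array([710.63175029, 187.13275599]), array([336.43457676, 221.93083617]), array([723.85454752, 307.67953949])] -5.312882023693071
tag
330 [628.9 212.5] [14.1 14.5] -170.3 [np.float64(238.5121212121212), np.float64(205.55757575757576)]
((628.9099731445312, 212.5904541015625), (48.581207275390625, 50.0230827331543), 84.08755493164062)
strip top
57 [ 497.7 -354. ] [3.9 8.6] -169.9 [np.float64(452.5964912280702), np.float64(257.1929824561403)]
lid top (black)
329 [ 511.8 -343. ] [13.1 18.2] 114.9 [np.float64(448.4133738601824), np.float64(251.69908814589667)]
strip scene
54 [ 495.5 -364.3] [ 9.2 25.9] -149.6 [np.float64(261.35185185185185), np.float64(161.74074074074073)]
lid scene
154 [ 517.  -343.2] [12.6 18.4] 76.5 [np.float64(259.7402597402597), np.float64(167.7987012987013)]
```

```bash
cat > m2.py <<'E'
from h import *
t=pickle.load(open("top0.pkl","rb"));s=pickle.load(open("scene0.pkl","rb"))
from scipy.optimize import least_squares
# fit lid circle + strip by rendering lid/strip masks
def masks(d,box):
    x0,y0,x1,y1=box;h=cv2.cvtColor(d["pixels"][y0:y1,x0:x1],cv2.COLOR_RGB2HSV).astype(int)
    st=(h[...,0]>8)&(h[...,0]<25)&(h[...,1]>140)&(h[...,2]>110)
    lid=(h[...,2]<60)&(h[...,1]<90)
    return h,st,lid
for d,n,box in [(t,"top",(438,238,466,268)),(s,"scene",(250,155,274,178))]:
    h,st,lid=masks(d,box)
    im=np.zeros((*st.shape,3),np.uint8);im[lid]=(255,255,255);im[st]=(0,140,255)
    cv2.imwrite(f"pics/mask_{n}.png",cv2.resize(np.hstack([d["pixels"][box[1]:box[3],box[0]:box[2],::-1],im]),None,fx=12,fy=12,interpolation=0))
E
python3 m2.py
```

```text
(no output)
```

View pics/mask_top.png

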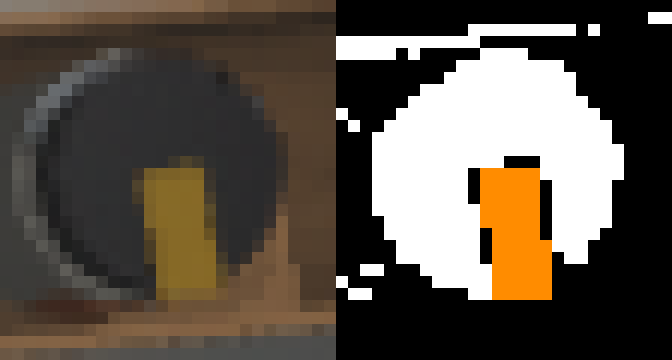

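View pics/mask_scene.png

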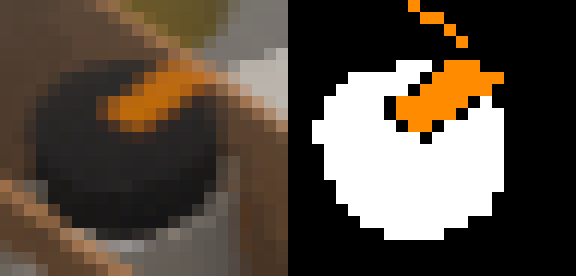

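```bash
python3 - <<'E'
from h import *
t=pickle.load(open("top0.pkl","rb"));s=pickle.load(open("scene0.pkl","rb"))
a=onz(t,438+174/12-.5,238+167/12-.5,94);b=onz(t,438+187/12-.5,238+298/12-.5,94);print("top",a,b,np.degrees(np.arctan2(*(b-a)[1::-1])),np.linalg.norm(b-a))
a=onz(s,250+116/12-.5,155+114/12-.5,94);b=onz(s,250+198/12-.5,155+70/12-.5,94);print("scene",a,b,np.degrees(np.arctan2(*(b-a)[1::-1])),np.linalg.norm(b-a))
# lid centre: top circle px in crop (12x): left 38 right 282 ; top 50
c=onz(t,438+161/12-.5,238+172/12-.5,94);print("lid",c)
print("clock",arm.read_state()["clock"])
# rack: front corners -> centre ; board corners
for P in [(648.9,230)]:pass
E
```

```text
top [ 512.35394029 -351.27914      94.        ] [ 484.16489168 -354.03362622   94.        ] -174.41907401194564 28.323305877526533
scene [ 510.15766808 -355.47796669   94.        ] [ 482.32962555 -356.20367871   94.        ] -178.50615386281032 27.83750364225324
lid [ 511.22103974 -348.41470227   94.        ]
clock 1.8
```

Request:
play_rows:
  moves:
    - [[0,0,0.55],0,-1]
    - [[0,0,0.55],0,-1]
    - [[0.4,-1,0.57],0.93,-1]
    - [[0.4,-1,0.57],0.93,-1]
    - [[0.4,-1,0.57],0.93,-1]
    - [[0.4,-1,0.57],0.93,-1]
    - [[0.4,-1,0.57],0.93,-1]
    - [[0.4,-1,0.57],0.93,-1]

```text
clock: 2.8
position: [353.8, 276.6, 577.4]
ee_rot: [0.999, 0.05, 0.001, -0.001]
contact_force: [0.4, 0.6, -0.6]
gripper_width: 85.5
```

Request:
play_rows:
  moves:
    - [[0.3,-1,0],0,-1]
    - [[0.3,-1,0],0,-1]
    - [[0.3,-1,0],0,-1]
    - [[0.3,-1,0],0,-1]
    - [[0.3,-1,0],0,-1]

```text
clock: 3.42
position: [443.0, -21.2, 577.4]
ee_rot: [0.999, 0.051, 0.001, -0.001]
contact_force: [0.9, 1.3, 0.2]
gripper_width: 85.5
```

Request:
play_rows:
  moves:
    - [[0.2,-1,-0.6],0,-1]
    - [[0.2,-1,-0.6],0,-1]
    - [[0.2,-1,-0.6],0,-1]
    - [[0.2,-1,-0.6],0,-1]
    - [[0.2,-1,-0.6],0,-1]
    - [[0.2,-1,-0.6],0,-1]

```text
clock: 4.18
position: [503.5, -322.9, 394.8]
ee_rot: [0.999, 0.051, 0.0, -0.002]
contact_force: [0.7, 0.7, 0.4]
gripper_width: 85.2
```

```bash
python3 - <<'E'
from h import *
d=arm.get_image("wrist");save(d,"wrist1");pickle.dump(d,open("wrist1.pkl","wb"))
st=arm.read_state();print(st["clock"],st["position"],st["ee_rot"],st["joints"])
E
```

```text
4.225 [ 503.75190202 -325.43065847  391.11851282] [ 0.99877985  0.04926359 -0.00202082 -0.00279813] [-0.30468447  0.35287962 -0.07406207 -0.00421697 -1.14958886  1.97578366]
```

View pics/wrist1.png

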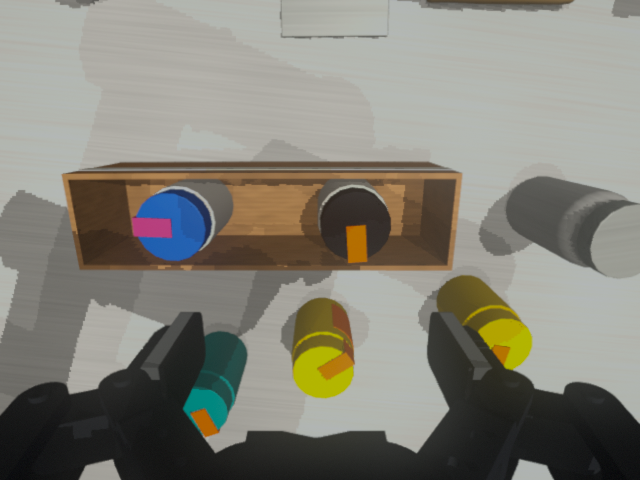

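```bash
python3 - <<'E'
from h import *
d=pickle.load(open("wrist1.pkl","rb"))
p=lambda u,v,z=94:onz(d,u,v,z)
c=p(355,222.5);print("lid c",c, [np.linalg.norm(p(*q)-c) for q in [(320,222),(390,222),(355,186),(355,259)]])
a,b=p(356.5,226),p(358,262);print(a,b,np.degrees(np.arctan2(*(b-a)[1::-1])),np.linalg.norm(b-a))
C=[p(65,173,88),p(461,167,88),p(461,268.5,88),p(79.5,270,88)];print(np.round(C,1))
a,b=p(65,174,88),p(461,168,88);print(np.degrees(np.arctan2(*(a-b)[1::-1])),np.linalg.norm(a-b))
a,b=p(81,270,88),p(459,269,88);print(np.degrees(np.arctan2(*(a-b)[1::-1])),np.linalg.norm(a-b))
E
```

```text
lid c [ 514.43183565 -348.7205949    94.        ] [np.float64(25.267693457652666), np.float64(25.26234008067696), np.float64(26.400801907142455), np.float64(27.94855558951262)]
[ 511.95539902 -350.14168115   94.        ] [ 484.60166691 -354.91326557   94.        ] -170.1048908914068 27.76679092843603
[[ 528.3 -136.9   88. ]
 [ 560.9 -419.    88. ]
 [ 485.3 -435.2   88. ]
 [ 453.5 -141.6   88. ]]
96.5972751983632 284.19668433726855
96.0967029441786 292.6752761653214
```

Request:
play_rows:
  moves:
    - [[0.03,-0.08,0],0.06,-1]
    - [[0.03,-0.08,-0.2],0.06,-1]
    - [[0.03,-0.08,-0.3],0.06,-1]
    - [[0.03,-0.08,-0.3],0.06,-1]
    - [[0.03,-0.08,-0.3],0.06,-1]

```text
clock: 4.85
position: [513.7, -349.4, 302.6]
ee_rot: [0.998, 0.066, -0.001, -0.002]
contact_force: [0.7, 0.2, 1.3]
gripper_width: 85.5
```

```bash
python3 - <<'E'
from h import *
d=arm.get_image("wrist");save(d,"wrist2");pickle.dump(d,open("wrist2.pkl","wb"))
st=arm.read_state();print(st["clock"],st["position"],st["ee_rot"],st["contact_force"])
E
```

```text
4.9 [ 513.69909072 -349.43410675  303.17553797] [ 9.97856473e-01  6.54155821e-02 -4.56383510e-04 -1.74690759e-03] [-0.00219757  0.07688627  0.59830691]
```

View pics/wrist2.png

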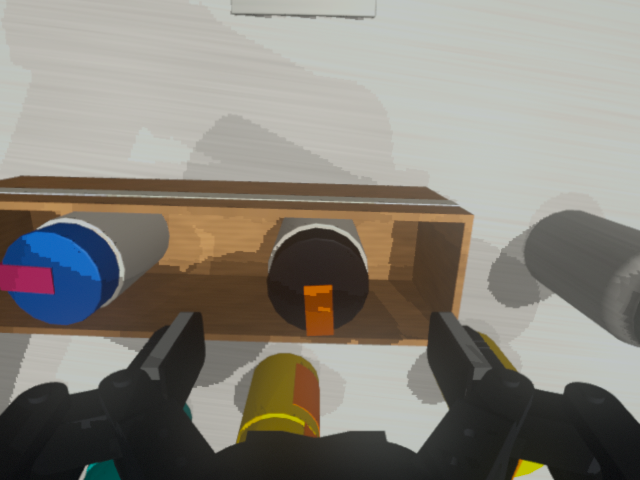

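```bash
python3 - <<'E'
from h import *
d=pickle.load(open("wrist2.pkl","rb"))
p=lambda u,v,z=94:onz(d,u,v,z)
c=p(318,280);print("lid c",c, [np.linalg.norm(p(*q)-c) for q in [(267,280),(369,280),(318,229),(318,332)]])
a,b=p(318,286),p(320,335);print(a,b,np.degrees(np.arctan2(*(b-a)[1::-1])),np.linalg.norm(b-a))
E
```

```text
lid c [ 515.11044252 -349.27764679   94.        ] [np.float64(25.463654832706933), np.float64(25.431981703678662), np.float64(26.341908330382154), np.float64(29.347407461661877)]
[ 511.8890524  -349.70793873   94.        ] [ 484.39761023 -354.43708693   94.        ] -170.23936341597846 27.895236778730716
```

Request:
play_rows:
  moves:
    - [[0,0,-0.16],0,-1]
    - [[0,0,-0.32],0,-1]
    - [[0,0,-0.32],0,-1]
    - [[0,0,-0.32],0,-1]

```text
clock: 5.4
position: [515.0, -349.9, 210.0]
ee_rot: [0.998, 0.066, 0.002, -0.0]
contact_force: [-0.1, -0.6, 0.2]
gripper_width: 85.5
```

Request:
play_rows:
  moves:
    - [[0,0,0],0,1]
    - [[0,0,0],0,1]
    - [[0,0,0],0,1]
    - [[0,0,0],0,1]
    - [[0,0,0],0,1]
    - [[0,0,0],0,1]

```text
clock: 6.15
position: [515.9, -350.2, 213.1]
ee_rot: [0.998, 0.066, 0.004, 0.001]
contact_force: [-0.0, 1.8, 7.6]
gripper_width: 54.4
```

Request:
play_rows:
  moves:
    - [[0,0,0.05],0,1]
    - [[0,0,0.1],0,1]
    - [[0,0,0.25],0,1]
    - [[0,0,0.45],0,1]
    - [[0,0,0.5],0,1]
    - [[0,0,0.5],0,1]
    - [[0,0,0.5],0,1]

```text
clock: 7.02
position: [515.3, -349.8, 360.9]
ee_rot: [0.998, 0.066, 0.002, -0.0]
contact_force: [-0.3, 0.6, -3.2]
gripper_width: 54.6
```

```bash
python3 - <<'E'
from h import *
for n in ["wrist","scene","top"]:
    d=arm.get_image(n);save(d,n+"3");pickle.dump(d,open(n+"3.pkl","wb"))
st=arm.read_state();print(st["clock"],st["position"],st["ee_rot"],st["contact_force"],st["gripper_width"])
E
```

```text
7.175 [ 515.73687259 -350.06166607  360.97961718] [ 9.97799381e-01  6.62744952e-02  2.02136498e-03 -3.04582735e-05] [ 0.33498159 -1.09870559 -2.3468503 ] 54.49827984396246
```

View pics/wrist3.png

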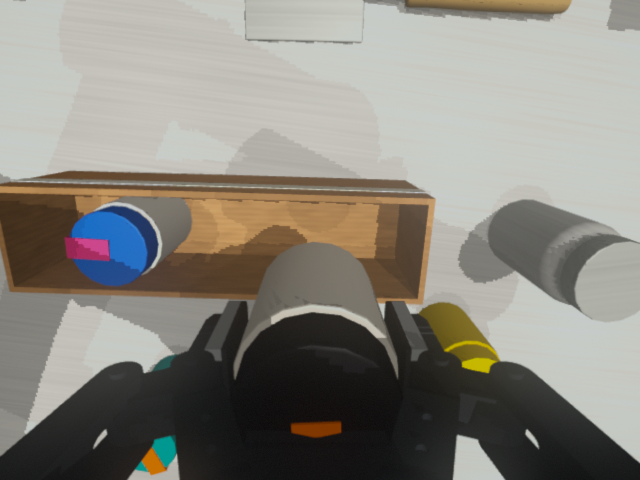

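View pics/scene3.png

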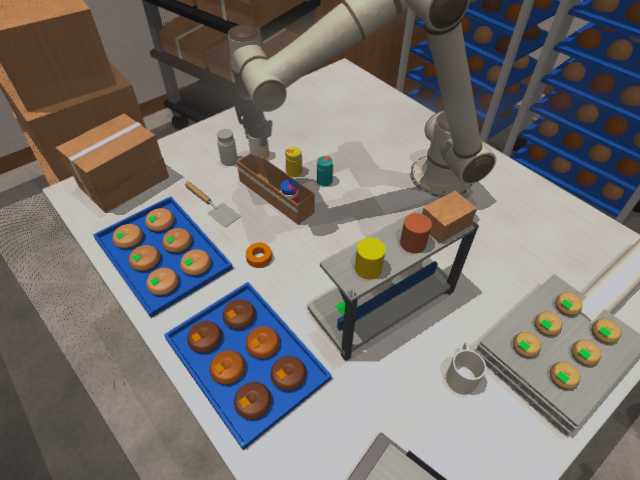

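```bash
python3 - <<'E'
from h import *
s=pickle.load(open("scene3.pkl","rb"))
def ony(d,u,v,y):
    o,r=ray(d,u,v);return (o+r*(y-o[1])/r[1]).round(0)
a=cv2.resize(s["pixels"][0:170,200:330,::-1],None,fx=4,fy=4,interpolation=cv2.INTER_CUBIC);cv2.imwrite("pics/c4.png",a)
for y in(-350,-300,-250,-200): print(y,ony(s,262,85,y),ony(s,245,30,y),ony(s,258,125,y))
print(proj(s,[515,-350,361]),proj(s,[515,-350,461]),proj(s,[515,-350,561]))
E
```

```text
-350 [ 475. -350.  372.] [ 510. -350.  542.] [ 502. -350.  247.]
-300 [ 507. -300.  409.] [ 540. -300.  571.] [ 533. -300.  290.]
-250 [ 539. -250.  446.] [ 571. -250.  600.] [ 563. -250.  333.]
-200 [ 571. -200.  482.] [ 601. -200.  628.] [ 594. -200.  376.]
[250.65515749  93.35324622] [246.85034146  60.39310959] [242.53417772  23.17737425]
```

View pics/c4.png

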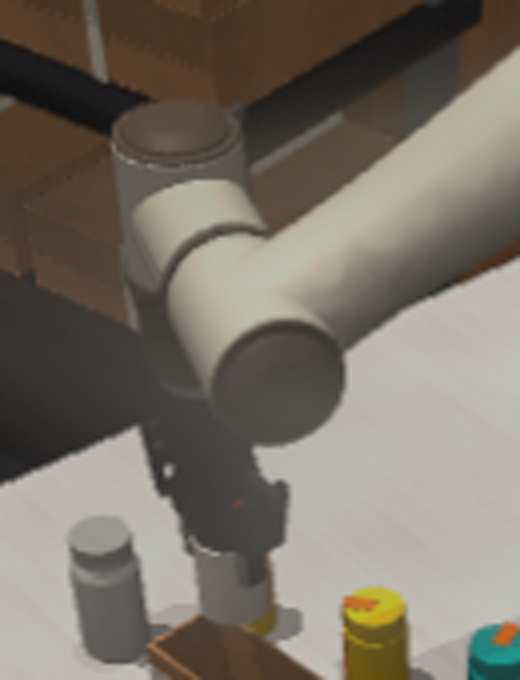

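View pics/top3.png

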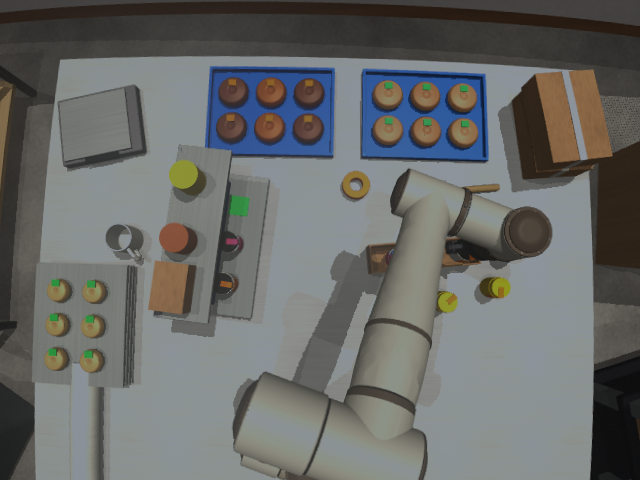

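```bash
python3 - <<'E'
from h import *
s=pickle.load(open("scene3.pkl","rb"));t=pickle.load(open("top3.pkl","rb"))
st=arm.read_state();j1=st["joints"][0];print(st["joints"])
lat=np.array([-np.sin(j1),np.cos(j1),0]);T=np.array([515.7,-350,0])
# intersect scene ray w/ vertical plane through T along lat
n=np.array([np.cos(j1),np.sin(j1),0])
for nm,d,pts in [("scene",s,[(269.5,96),(269,110),(245,40),(252,98),(231,36)]),("top",t,[(405,195),(527,232)])]:
    for p in pts:
        o,r=ray(d,*p);k=((T-o)@n)/(r@n);P=o+k*r;print(nm,p,"lat",round((P-T)@lat),"z",round(P[2]))
# stock positions
t0=pickle.load(open("top0.pkl","rb"))
for p in [(185,177),(178,238),(172,288)]:print(onz(t0,*p,354).round())
E
```

```text
[-3.37404103e-01  4.13250721e-01 -6.04158013e-02 -1.85113425e-03
 -1.09343672e+00  2.04169436e+00]
scene (269.5, 96) lat 216 z 486
scene (269, 110) lat 200 z 437
scene (245, 40) lat 9 z 522
scene (252, 98) lat 14 z 355
scene (231, 36) lat -183 z 440
top (405, 195) lat 202 z 468
top (527, 232) lat -3 z 527
[633. 266. 354.]
[509. 273. 354.]
[409. 281. 354.]
```

Request:
play_rows:
  moves:
    - [[0.18,0.78,0],1,1]
    - [[0.18,0.78,0],1,1]
    - [[0.18,0.78,0],1,1]
    - [[0.18,0.78,0],1,1]
    - [[0.18,0.78,0],1,1]

```text
clock: 7.8
position: [570.5, -112.7, 360.0]
ee_rot: [0.946, 0.325, 0.001, -0.001]
contact_force: [0.2, 0.3, -3.7]
gripper_width: 54.3
```

Request:
play_rows:
  moves:
    - [[0.18,0.78,0],1,1]
    - [[0.18,0.78,0],1,1]
    - [[0.18,0.78,0],1,1]
    - [[0.18,0.78,0],1,1]
    - [[0.18,0.78,0],1,1]
    - [[0.18,0.78,0],1,1]

```text
clock: 8.55
position: [624.5, 120.9, 358.8]
ee_rot: [0.83, 0.558, -0.0, -0.001]
contact_force: [-0.3, -0.6, -2.9]
gripper_width: 54.5
```

Request:
play_rows:
  moves:
    - [[0,0,0],0.54,1]
    - [[0,0,0],0.54,1]
    - [[0,0,0],0.54,1]

```text
clock: 8.93
position: [624.3, 119.0, 358.6]
ee_rot: [0.744, 0.668, -0.001, -0.001]
contact_force: [-1.2, -1.3, -2.4]
gripper_width: 54.3
```

```bash
python3 - <<'E'
from h import *
for n in ["scene","top","wrist"]:
    d=arm.get_image(n);save(d,n+"4");pickle.dump(d,open(n+"4.pkl","wb"))
st=arm.read_state();print(st["clock"],st["position"],st["ee_rot"],st["contact_force"],st["gripper_width"],st["joints"])
R=Rot.from_quat(st["ee_rot"]).as_matrix();print("jaw",np.degrees(np.arctan2(R[1,1],R[0,1])))
s=pickle.load(open("scene4.pkl","rb"))
cv2.imwrite("pics/c5.png",cv2.resize(s["pixels"][80:380,250:520,::-1],None,fx=2.2,fy=2.0,interpolation=cv2.INTER_CUBIC))
E
```

```text
9.075 [624.4235641  119.88857926 358.77349487] [ 7.43474586e-01  6.68762547e-01 -6.22160242e-04 -1.34477135e-03] [ 0.49337797 -0.36932114 -3.04594464] 54.849671094295374 [ 4.43290206e-01  4.36590231e-01 -2.82483018e-02 -2.48430432e-03
 -1.10791882e+00  2.59370583e+00]
jaw -6.056557445709515
```

View pics/scene4.png

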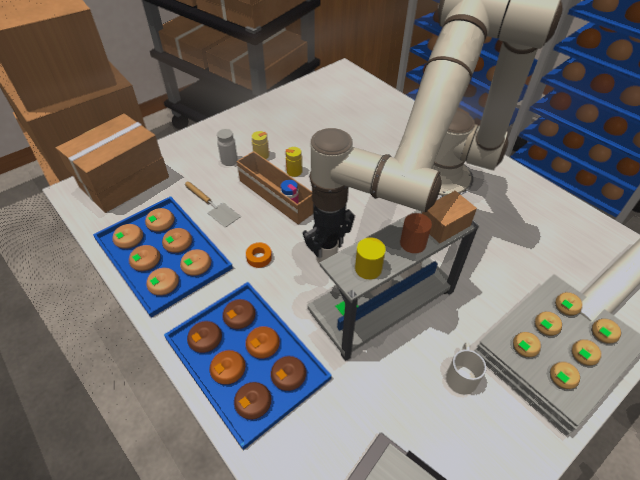

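View pics/top4.png

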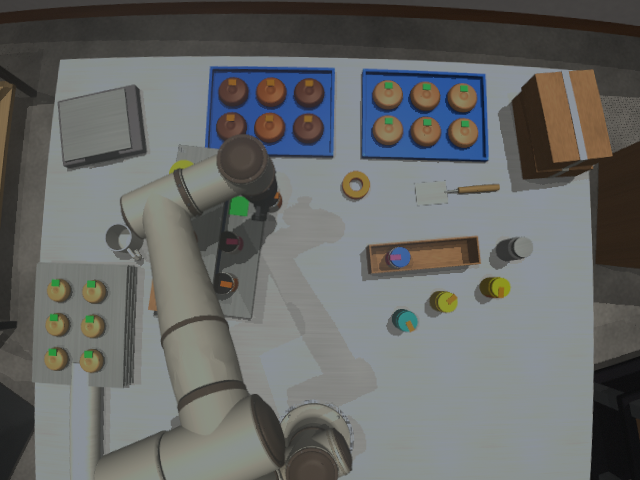

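View pics/wrist4.png

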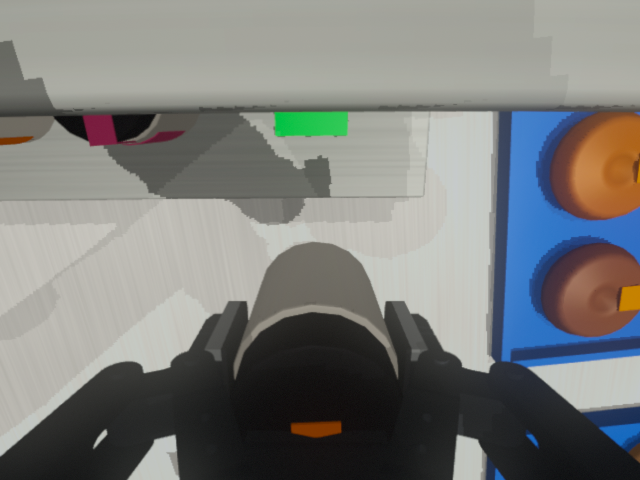

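View pics/c5.png

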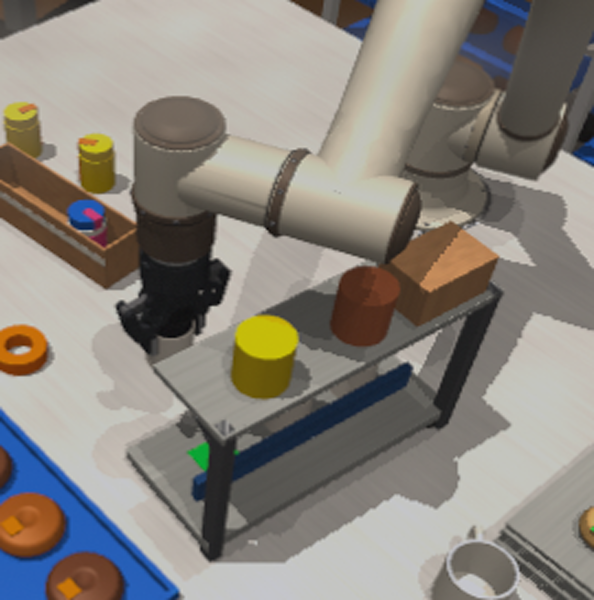

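```bash
cat > ov.py <<'E'
from h import *
import sys
dd,rr,L=map(float,sys.argv[1:4])
T=np.array([624.4,119.9,358.8]);j1=.4433
lat=np.array([-np.sin(j1),np.cos(j1),0]);n=np.array([np.cos(j1),np.sin(j1),0]);up=np.array([0,0,1.])
for nm,box,f in [("scene",(300,90,470,300),3),("top",(100,120,290,250),4)]:
    d=pickle.load(open(nm+"4.pkl","rb"));x0,y0,x1,y1=box
    im=cv2.resize(d["pixels"][y0:y1,x0:x1,::-1],None,fx=f,fy=f,interpolation=cv2.INTER_CUBIC)
    def pl(Ps,c):
        q=np.array([(proj(d,P)-[x0-.5,y0-.5])*f for P in Ps]);cv2.polylines(im,[np.int32(q)],False,c,1)
    A=np.linspace(0,2*np.pi,60)
    for k in (60,130,L): pl([T+up*dd+lat*k+rr*(np.cos(a)*n+np.sin(a)*up) for a in A],(0,0,255))
    for a in np.linspace(0,2*np.pi,16,endpoint=False): pl([T+up*dd+lat*k+rr*(np.cos(a)*n+np.sin(a)*up) for k in (60,L)],(0,255,0))
    # cans
    for c in [(633,266),(509,273)]:
        for z in (284,354): pl([np.array([c[0]+29*np.cos(a),c[1]+29*np.sin(a),z]) for a in A],(255,0,255))
    cv2.imwrite("pics/ov_%s.png"%nm,im)
E
python3 ov.py 123 41 205
```

```text
(no output)
```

View pics/ov_scene.png

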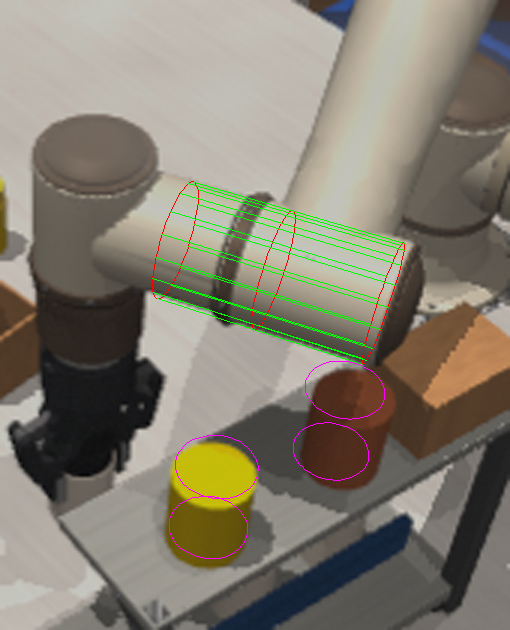

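View pics/ov_top.png

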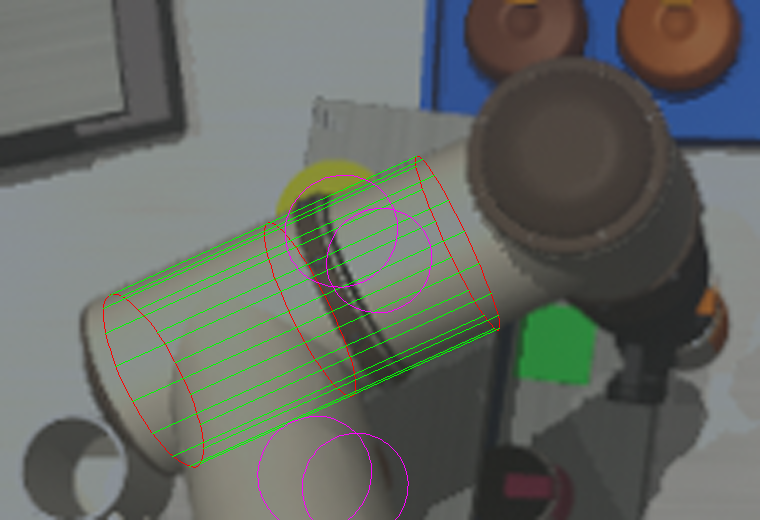

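```bash
python3 - <<'E'
from h import *
t=pickle.load(open("top0.pkl","rb"))
for n,(u,v) in dict(y=(130.5,103),r=(102,293),b1=(40,362),b2=(168,375),b3=(133,521),b4=(25,507)).items(): print(n,onz(t,140+u/3-.3,140+v/3-.3,354).round(1))
Y=onz(t,140+130.5/3-.3,140+103/3-.3,354)[:2];Rd=onz(t,140+102/3-.3,140+293/3-.3,354)[:2]
for T in [(623,153),(621,130),(621,120)]:
    T=np.array(T);az=np.arctan2(T[1],T[0]);j1=az+np.arcsin(160/np.hypot(*T));n=np.array([np.cos(j1),np.sin(j1)]);l=np.array([-n[1],n[0]])
    print(T,j1,"Y n,l",((Y-T)@n).round(),((Y-T)@l).round(),"R",((Rd-T)@n).round(),((Rd-T)@l).round())
E
```

```text
y [639.6 269.7 354. ]
r [510.1 282.2 354. ]
b1 [463.1 322.3 354. ]
b2 [456.5 235.  354. ]
b3 [359.8 254.8 354. ]
b4 [366.8 328.2 354. ]
[623 153] 0.49289153195423646 Y n,l 70.0 95.0 R -38.0 167.0
[621 130] 0.4612947465096724 Y n,l 79.0 117.0 R -32.0 186.0
[621 120] 0.44663212560580345 Y n,l 81.0 127.0 R -30.0 194.0
```

```bash
python3 - <<'E'
from h import *
d=pickle.load(open("wrist2.pkl","rb"))
T=np.array([513.699,-349.434,303.176]);R=Rot.from_quat([9.97856473e-01,6.54155821e-02,-4.56383510e-04,-1.74690759e-03]).as_matrix()
for z in (155,160,165,173):
    print("open",z,[proj(d,T+R@[x,y,z]).round().tolist() for x in(-11,11) for y in(-42.5,42.5)])
d=pickle.load(open("wrist4.pkl","rb"))
T=np.array([624.42,119.89,358.77]);R=Rot.from_quat([ 7.43474586e-01,6.68762547e-01,-6.22160242e-04,-1.34477135e-03]).as_matrix()
for z in (155,160,165,173):
    print("grip",z,[proj(d,T+R@[x,y,z]).round().tolist() for x in(-11,11) for y in(-27.5,27.5)])
for z in (209,119): print("jar?",z,[proj(d,T+R@[28*np.cos(a),28*np.sin(a),z]).round().tolist() for a in (0,np.pi/2,np.pi,-np.pi/2)])
for a in ("wrist2","wrist4"):
    i=cv2.imread(f"pics/{a}.png")[280:400,140:500];cv2.imwrite(f"pics/z_{a}.png",cv2.resize(i,None,fx=2,fy=2))
E
```

```text
open 155 [[204.0, 367.0], [429.0, 367.0], [198.0, 314.0], [435.0, 314.0]]
open 160 [[207.0, 359.0], [426.0, 359.0], [202.0, 308.0], [431.0, 308.0]]
open 165 [[210.0, 352.0], [423.0, 352.0], [206.0, 302.0], [427.0, 302.0]]
open 173 [[215.0, 341.0], [418.0, 341.0], [211.0, 293.0], [422.0, 293.0]]
grip 155 [[242.0, 366.0], [388.0, 365.0], [238.0, 313.0], [392.0, 313.0]]
grip 160 [[244.0, 358.0], [386.0, 358.0], [241.0, 307.0], [389.0, 307.0]]
grip 165 [[246.0, 351.0], [384.0, 351.0], [243.0, 301.0], [387.0, 301.0]]
grip 173 [[250.0, 340.0], [380.0, 340.0], [247.0, 292.0], [383.0, 292.0]]
jar? 209 [[315.0, 228.0], [371.0, 282.0], [315.0, 332.0], [259.0, 282.0]]
jar? 119 [[314.0, 319.0], [415.0, 408.0], [315.0, 484.0], [214.0, 409.0]]
```

View pics/z_wrist2.png

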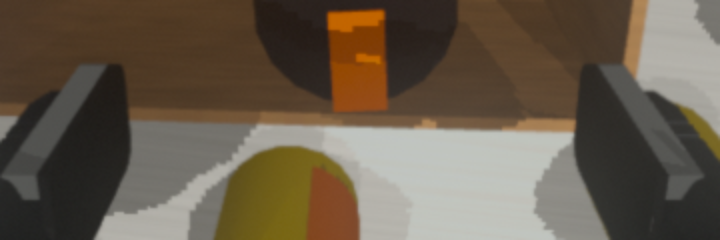

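View pics/z_wrist4.png

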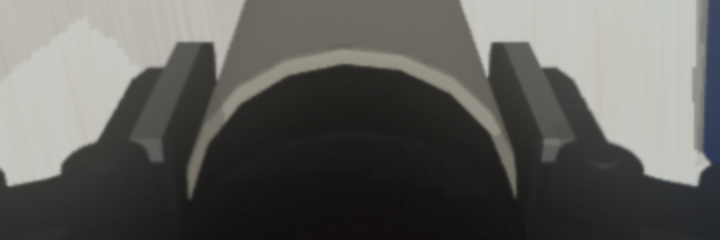

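Request:
play_rows:
  moves:
    - [[-0.28,-0.47,0],0,1]
    - [[-0.28,-0.47,0],0,1]
    - [[-0.28,-0.47,-0.1],0,1]
    - [[-0.28,-0.47,-0.3],0,1]
    - [[-0.28,-0.47,-0.4],0,1]
    - [[-0.28,-0.47,-0.45],0,1]
    - [[-0.28,-0.47,-0.47],0,1]
    - [[-0.28,-0.47,-0.47],0,1]

```text
clock: 10.07
position: [541.0, -20.9, 218.5]
ee_rot: [0.743, 0.669, -0.0, -0.001]
contact_force: [0.0, 1.1, -2.1]
gripper_width: 54.5
```

Request:
play_rows:
  moves:
    - [[0,0,-0.01],0,1]
    - [[0,0,-0.02],0,1]
    - [[0,0,-0.025],0,1]
    - [[0,0,-0.03],0,1]

```text
clock: 10.58
position: [541.0, -20.9, 209.5]
ee_rot: [0.743, 0.669, 0.0, -0.001]
contact_force: [-0.1, -0.6, -2.4]
gripper_width: 54.2
```

Request:
play_rows:
  moves:
    - [[0,0,-0.004],0,1]
    - [[0,0,-0.008],0,1]
    - [[0,0,-0.008],0,1]

```text
clock: 10.95
position: [540.9, -21.1, 209.1]
ee_rot: [0.743, 0.669, -0.0, -0.001]
contact_force: [-4.9, -0.3, 10.3]
gripper_width: 54.6
```

Request:
play_rows:
  moves:
    - [[0,0,0],0,-1]
    - [[0,0,0],0,-1]
    - [[0,0,0],0,-1]
    - [[0,0,0],0,-1]
    - [[0,0,0.11],0,-1]
    - [[0,0,0.25],0,-1]
    - [[0,0,0.25],0,-1]

```text
clock: 11.82
position: [542.1, -20.8, 287.4]
ee_rot: [0.743, 0.669, 0.003, 0.002]
contact_force: [-0.6, -0.9, -0.1]
gripper_width: 85.3
```

```bash
python3 - <<'E'
from h import *
for n in ["wrist","top"]:
    d=arm.get_image(n);save(d,n+"5");pickle.dump(d,open(n+"5.pkl","wb"))
    print(arm.look_for("jar",d)[:2])
st=arm.read_state();print(st["clock"],st["position"],st["ee_rot"],st["contact_force"],st["gripper_width"])
d=pickle.load(open("top5.pkl","rb"));u,v=proj(d,[541,-20,90]);u=int(u);v=int(v);print(u,v)
cv2.imwrite("pics/c6.png",cv2.resize(d["pixels"][v-40:v+40,u-40:u+40,::-1],None,fx=6,fy=6,interpolation=cv2.INTER_CUBIC))
E
```

```text
[{'centre': [341.5, -206.2, 5.3], 'conf': 0.79}]
[{'centre': [423.4, -468.5, 91.1], 'conf': 0.92}, {'centre': [333.3, -226.4, 92.7], 'conf': 0.81}]
12.025 [540.4996227  -21.16563685 282.99160165] [ 0.74325641  0.66900495 -0.00096504 -0.00116092] [-0.29997517 -0.34364093 -0.51581832] 85.62505700185655
324 237
```

View pics/wrist5.png

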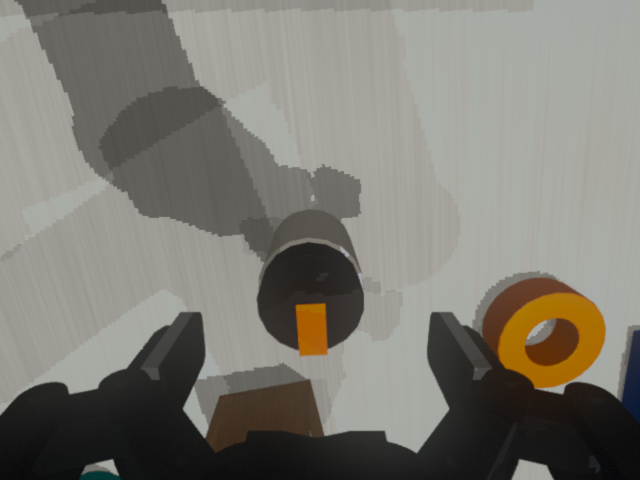

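View pics/c6.png

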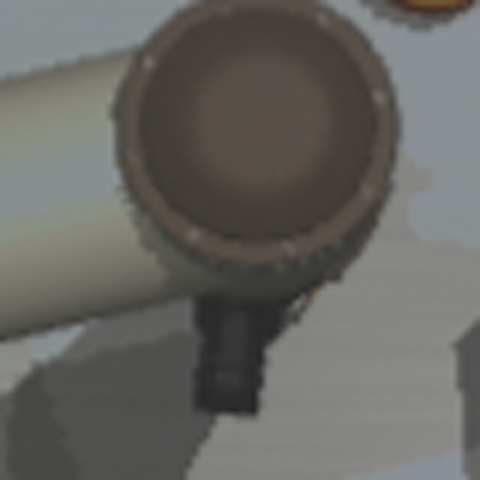

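```bash
python3 - <<'E'
from h import *
d=pickle.load(open("wrist5.pkl","rb"))
p=lambda u,v,z=90:onz(d,u,v,z)
T=np.array([540.5,-21.166,283]);R=Rot.from_quat([0.74325641,0.66900495,-0.00096504,-0.00116092]).as_matrix()
f=lambda P:(R.T@(P-T)).round(1)
print([f(p(*q)) for q in [(257,297),(363,297),(310,243),(310,350)]], "strip",f(p(311,304)),f(p(313,355.5)))
a,b=p(311,304),p(313,355.5);print(np.degrees(np.arctan2(*(b-a)[1::-1])))
E
```

```text
[array([ -1.3, -24.1, 193.1]), array([ -1.4,  26.2, 192.9]), array([ 25.5,   1.1, 193. ]), array([-30.1,   0.9, 193. ])] strip [ -5.    1.5 193. ] [-33.3   2.4 193. ]
-94.1644030307024
```

Request:
play_rows:
  moves:
    - [[0,-0.035,0],0,-1]
    - [[0,-0.035,-0.05],0,-1]
    - [[0,-0.035,-0.12],0,-1]
    - [[0,-0.035,-0.143],0,-1]
    - [[0,-0.035,-0.143],0,-1]
    - [[0,-0.035,-0.143],0,-1]

```text
clock: 12.78
position: [540.8, -31.6, 240.5]
ee_rot: [0.743, 0.669, -0.001, -0.001]
contact_force: [-0.2, -0.5, 0.3]
gripper_width: 85.1
```

Request:
play_rows:
  moves:
    - [[0,0,0],0,1]
    - [[0,0,0],0,1]
    - [[0,0,0],0,1]
    - [[0,0,0],0,1]
    - [[0,0,0],0,1]
    - [[0,0,0],0,1]

```text
clock: 13.52
position: [540.9, -31.6, 241.4]
ee_rot: [0.743, 0.669, -0.0, -0.001]
contact_force: [-2.1, 0.6, 6.0]
gripper_width: 50.6
```

```bash
python3 - <<'E'
from h import *
for n in ["wrist"]:
    d=arm.get_image(n);save(d,n+"6");pickle.dump(d,open(n+"6.pkl","wb"))
st=arm.read_state();print(st["clock"],st["position"],st["ee_rot"],st["contact_force"],st["gripper_width"])
E
```

```text
13.575 [540.8555363  -31.56160765 241.40209774] [ 7.43067039e-01  6.69216677e-01 -2.93052365e-04 -5.73996318e-04] [-1.73372227  0.45205424  5.76930613] 49.85181081789152
```

View pics/wrist6.png

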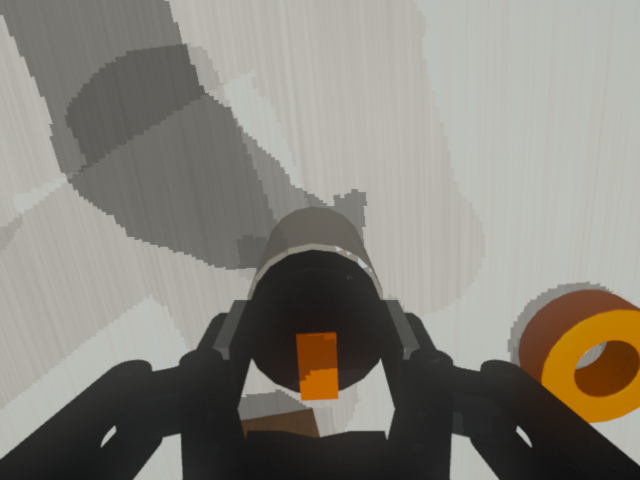

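Request:
play_rows:
  moves:
    - [[0,0,0.05],0,1]
    - [[0,0,0.2],0,1]
    - [[0.1,0.1,0.3],0,1]
    - [[0.306,0.45,0.3],0,1]
    - [[0.306,0.45,0.3],0,1]
    - [[0.306,0.45,0.3],0,1]
    - [[0.306,0.5,0.3],0,1]
    - [[0.306,0.5,0.3],0,1]

```text
clock: 14.58
position: [632.1, 118.7, 331.4]
ee_rot: [0.743, 0.669, -0.0, -0.001]
contact_force: [-0.1, 0.0, -2.1]
gripper_width: 50.1
```

```bash
python3 - <<'E'
from h import *
for n in ["wrist","scene"]:
    d=arm.get_image(n);save(d,n+"7");pickle.dump(d,open(n+"7.pkl","wb"))
st=arm.read_state();print(st["clock"],st["position"],st["ee_rot"],st["contact_force"],st["gripper_width"])
E
```

```text
14.675 [632.21487878 117.88713715 331.64913338] [ 7.43191043e-01  6.69078870e-01 -3.95533331e-04 -6.18661319e-04] [ 0.32566522  0.81700186 -2.62527278] 49.95345663418412
```

View pics/wrist7.png

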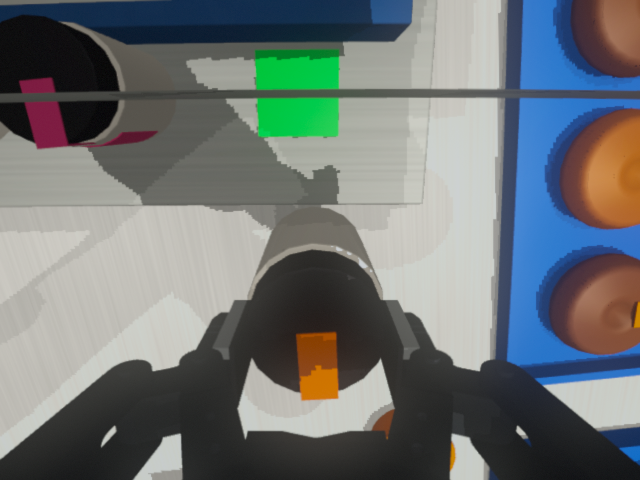

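View pics/scene7.png

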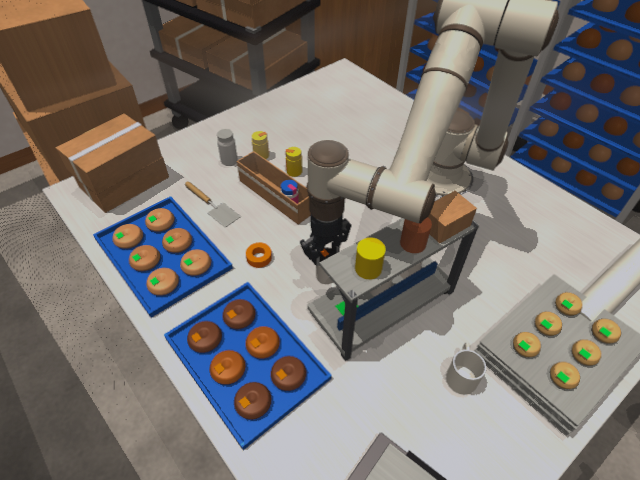

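```bash
python3 - <<'E'
from h import *
d=pickle.load(open("wrist7.pkl","rb"));print(d["xyz"])
p=lambda u,v,z:onz(d,u,v,z)[:2].round(1)
print("tag",[p(*q,41) for q in [(257,51),(339,50),(339,137),(257,138)]],np.mean([p(*q,41) for q in [(257,51),(339,50),(339,137),(257,138)]],0))
a,b=p(0,206,40),p(423,203,40);print("deck front",a,b,np.degrees(np.arctan2(*(b-a)[::-1])))
a,b=p(0,43,85),p(410,40,85);print("rail top front",a,b,np.degrees(np.arctan2(*(b-a)[::-1])))
a,b=p(0,99,270),p(640,96,270);print("board lower edge",a,b,np.degrees(np.arctan2(*(b-a)[::-1])))
E
```

```text
[640.3225853  194.32910049 300.95770862]
tag [array([608.4, 241.4]), array([658.6, 236.6]), array([654.1, 184.9]), array([600.8, 189.9])] [630.475 213.2  ]
deck front [413.5 164.3] [707.8 135.3] -5.627695533195031
rail top front [481.4 253. ] [691.8 230.5] -6.103964986647868
board lower edge [616.3 198.9] [665.3 194. ] -5.710593137499649
```

Request:
play_rows:
  moves:
    - [[0.003,0.06,0],0,1]
    - [[0.003,0.1,-0.03],0,1]
    - [[0.003,0.1,-0.08],0,1]
    - [[0.003,0.1,-0.12],0,1]
    - [[0.003,0.1,-0.14],0,1]
    - [[0.003,0.1,-0.147],0,1]
    - [[0.003,0.1,-0.147],0,1]

```text
clock: 15.55
position: [633.3, 147.7, 287.7]
ee_rot: [0.743, 0.669, -0.0, -0.0]
contact_force: [0.8, -0.2, -3.1]
gripper_width: 50.2
```

```bash
python3 - <<'E'
from h import *
for n in ["scene"]:
    d=arm.get_image(n);save(d,n+"8");pickle.dump(d,open(n+"8.pkl","wb"))
st=arm.read_state();print(st["clock"],st["position"],st["ee_rot"],st["contact_force"],st["gripper_width"])
cv2.imwrite("pics/c8.png",cv2.resize(d["pixels"][100:330,290:490,::-1],None,fx=3,fy=2.6,interpolation=cv2.INTER_CUBIC))
E
```

```text
15.6 [633.30181439 147.80276936 287.9805575 ] [ 7.43217212e-01  6.69050078e-01 -7.74364565e-06 -4.12550381e-04] [ 0.45743688 -0.16284241 -2.11770692] 50.38279917860187
```

View pics/c8.png

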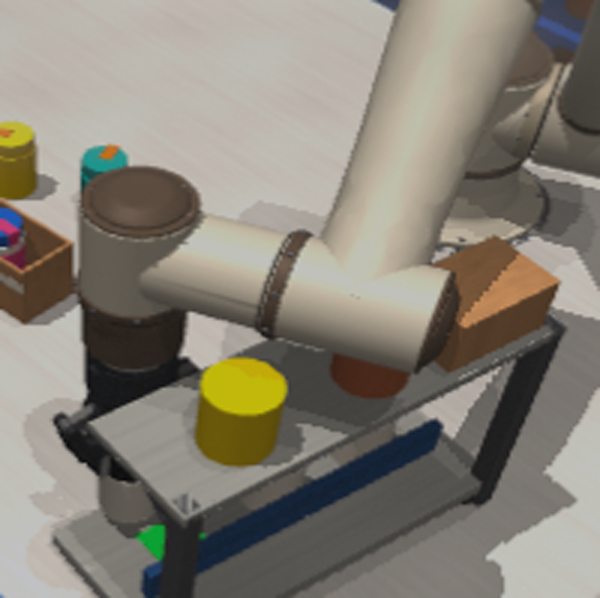

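Request:
play_rows:
  moves:
    - [[0,0,-0.008],0,1]
    - [[0,0,-0.014],0,1]
    - [[0,0,-0.018],0,1]
    - [[0,0,-0.018],0,1]

```text
clock: 16.1
position: [633.3, 147.8, 282.4]
ee_rot: [0.743, 0.669, -0.0, -0.0]
contact_force: [-0.6, -0.6, -2.4]
gripper_width: 50.4
```

Request:
play_rows:
  moves:
    - [[0,0,-0.003],0,1]
    - [[0,0,-0.006],0,1]
    - [[0,0,-0.006],0,1]

```text
clock: 16.48
position: [633.3, 147.9, 281.5]
ee_rot: [0.743, 0.669, 0.0, -0.0]
contact_force: [-2.1, 0.0, 2.3]
gripper_width: 50.1
```

Request:
play_rows:
  moves:
    - [[0,0,0],0,0.1]
    - [[0,0,0],0,-1]
    - [[0,0,0],0,-1]
    - [[0,0,0],0,-1]
    - [[-0.01,-0.1,0.03],0,-1]
    - [[-0.025,-0.25,0.1],0,-1]
    - [[-0.025,-0.25,0.15],0,-1]
    - [[-0.025,-0.25,0.15],0,-1]

```text
clock: 17.48
position: [626.2, 72.9, 328.1]
ee_rot: [0.743, 0.669, 0.002, 0.0]
contact_force: [0.2, -0.4, -0.0]
gripper_width: 85.7
```

```bash
python3 - <<'E'
from h import *
for n in ["wrist","scene"]:
    d=arm.get_image(n);save(d,n+"9");pickle.dump(d,open(n+"9.pkl","wb"))
st=arm.read_state();print(st["clock"],st["position"],st["ee_rot"],st["contact_force"],st["gripper_width"])
cv2.imwrite("pics/c9.png",cv2.resize(d["pixels"][220:340,290:410,::-1],None,fx=5,fy=5,interpolation=cv2.INTER_CUBIC))
E
```

```text
17.575 [625.68711104  73.5338323  326.09916222] [ 7.42947818e-01  6.69349138e-01  1.48936973e-04 -4.98938001e-04] [-0.53610754  0.87973175  0.37027695] 85.49954447173938
```

View pics/wrist9.png

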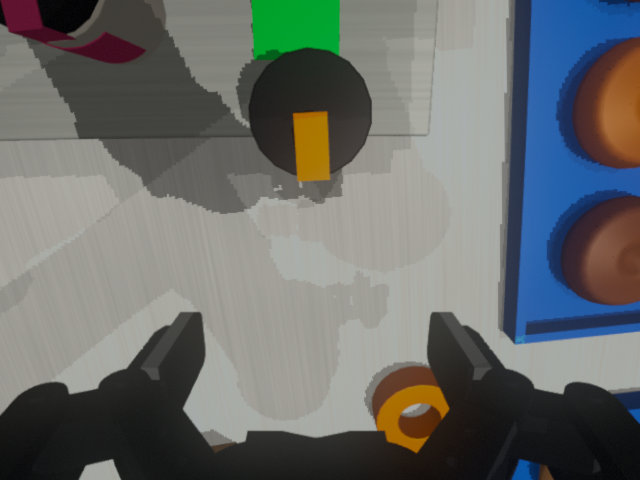

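View pics/c9.png

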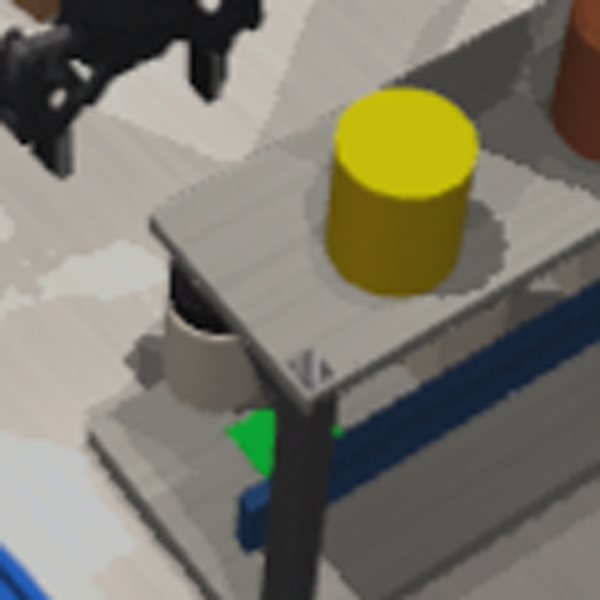

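```bash
python3 - <<'E'
from h import *
d=pickle.load(open("wrist9.pkl","rb"))
p=lambda u,v,z=130:onz(d,u,v,z)[:2]
print("lid",[p(*q).round(1) for q in [(249,112),(372,112),(311,48),(311,176)]],p(311,112))
a,b=p(311,112),p(313.5,181);print("strip",a,b,np.degrees(np.arctan2(*(b-a)[::-1])))
Y=np.array([639.6,269.7]);Rd=np.array([510.1,282.2])
for T in [(633,147),(640,147),(645,147),(650,147),(655,147),(640,100),(645,100)]:
    T=np.array(T);az=np.arctan2(T[1],T[0]);j1=az+np.arcsin(160/np.hypot(*T));n=np.array([np.cos(j1),np.sin(j1)]);l=np.array([-n[1],n[0]])
    yn,rn=(Y-T)@n,(Rd-T)@n
    g=[max(0,abs(q)-30-3) for q in (yn,rn)]
    print(T,"Y",yn.round(),((Y-T)@l).round(),"R",rn.round(),((Rd-T)@l).round(),"minTCP",[(354-123+np.sqrt(max(0,44**2-q*q))).round(1) for q in g])
E
```

```text
lid [array([608.2, 156.6]), array([658.8, 151.3]), array([636.3, 178. ]), array([630.9, 127.7])] [633.70645252 153.88298511]
strip [633.70645252 153.88298511] [631.69865648 125.4472429 ] -94.03884778783338
[633 147] Y 62.0 106.0 R -47.0 177.0 minTCP [np.float64(263.9), np.float64(272.7)]
[640 147] Y 55.0 109.0 R -54.0 179.0 minTCP [np.float64(268.9), np.float64(269.5)]
[645 147] Y 51.0 112.0 R -59.0 182.0 minTCP [np.float64(271.3), np.float64(266.2)]
[650 147] Y 46.0 114.0 R -64.0 184.0 minTCP [np.float64(273.1), np.float64(261.8)]
[655 147] Y 41.0 117.0 R -70.0 186.0 minTCP [np.float64(274.3), np.float64(255.5)]
[640 100] Y 66.0 156.0 R -48.0 219.0 minTCP [np.float64(259.6), np.float64(272.5)]
[645 100] Y 61.0 158.0 R -53.0 220.0 minTCP [np.float64(264.7), np.float64(270.2)]
```

Request:
play_rows:
  moves:
    - [[0.02,-0.02,0],-1,-0.27]
    - [[0.02,-0.02,0],-1,-0.27]
    - [[0.02,-0.02,0],-1,-0.27]

```text
clock: 17.95
position: [631.6, 68.5, 324.6]
ee_rot: [0.892, 0.452, -0.001, -0.001]
contact_force: [-0.5, -0.5, 0.1]
gripper_width: 54.1
```

Request:
play_rows:
  moves:
    - [[0,0,0],-1,-0.27]
    - [[0,0,0],-1,-0.27]
    - [[0,0,0],-1,-0.27]

```text
clock: 18.32
position: [631.5, 69.6, 323.2]
ee_rot: [0.979, 0.204, -0.002, -0.001]
contact_force: [-0.2, 0.4, -0.2]
gripper_width: 54.5
```

Request:
play_rows:
  moves:
    - [[0,0,0],-1,-0.27]
    - [[0,0,0],-1,-0.27]
    - [[0,0,0],-1,-0.27]
    - [[0,0,0],-1,-0.27]

```text
clock: 18.82
position: [631.4, 70.5, 322.0]
ee_rot: [0.999, -0.055, -0.002, -0.001]
contact_force: [0.3, 0.0, 0.4]
gripper_width: 54.0
```

```bash
python3 - <<'E'
from h import *
for n in ["wrist"]:
    d=arm.get_image(n);save(d,n+"10");pickle.dump(d,open(n+"10.pkl","wb"))
st=arm.read_state();print(st["clock"],st["position"],st["ee_rot"],st["contact_force"],st["gripper_width"],st["joints"])
R=Rot.from_quat(st["ee_rot"]).as_matrix();print("jaw",np.degrees(np.arctan2(R[1,1],R[0,1])))
E
```

```text
18.875 [631.43562343  70.42913044 322.15345692] [ 0.99852824 -0.05417804 -0.0022097  -0.00110004] [ 0.25140114 -0.85662422 -0.34122072] 54.3259729495863 [ 0.36455162  0.46754414 -0.07508933 -0.00443723 -1.03131015  1.1001206 ]
jaw -96.21166007000735
```

View pics/wrist10.png

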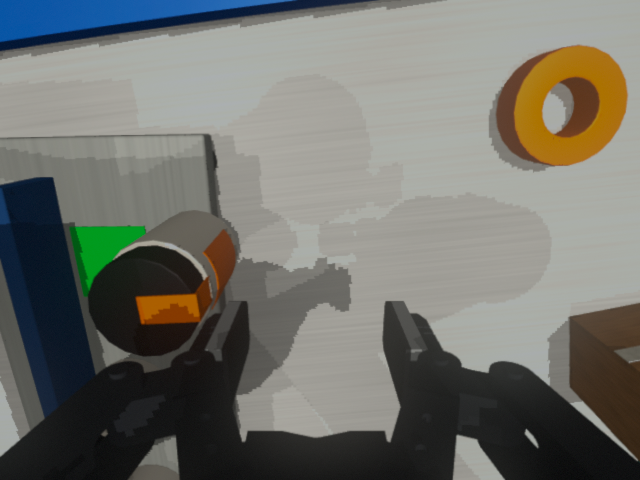

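Request:
play_rows:
  moves:
    - [[0,0,-0.08],0,-0.27]
    - [[0,0,-0.157],0,-0.27]
    - [[0,0,-0.157],0,-0.27]
    - [[0.003,0.033,-0.157],0,-0.27]
    - [[0.003,0.033,-0.157],0,-0.27]

```text
clock: 19.5
position: [632.8, 81.3, 276.3]
ee_rot: [0.999, -0.053, -0.001, -0.002]
contact_force: [-0.7, 0.1, 0.4]
gripper_width: 54.1
```

```bash
python3 - <<'E'
from h import *
for n in ["wrist","scene"]:
    d=arm.get_image(n);save(d,n+"11");pickle.dump(d,open(n+"11.pkl","wb"))
st=arm.read_state();print(st["clock"],st["position"],st["ee_rot"],st["contact_force"],st["gripper_width"])
cv2.imwrite("pics/c11.png",cv2.resize(d["pixels"][100:340,290:490,::-1],None,fx=3,fy=2.5,interpolation=cv2.INTER_CUBIC))
E
```

```text
19.6 [632.52701297  80.73913607 276.00483242] [ 0.99855344 -0.05373081 -0.00142232 -0.00141382] [ 0.10426331  0.34766159 -0.19777758] 54.10301926409221
```

View pics/wrist11.png

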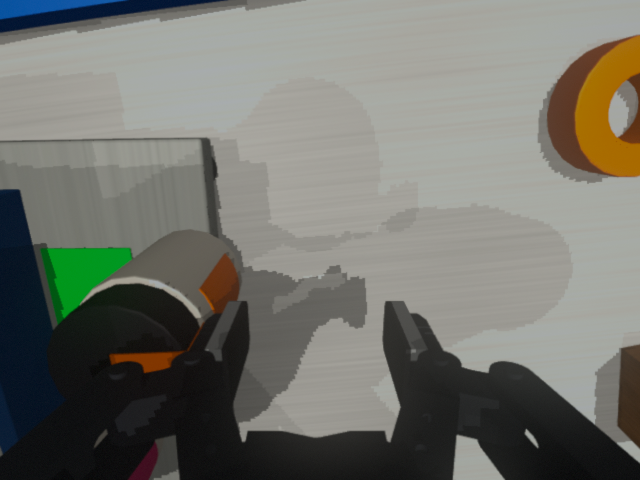

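View pics/c11.png

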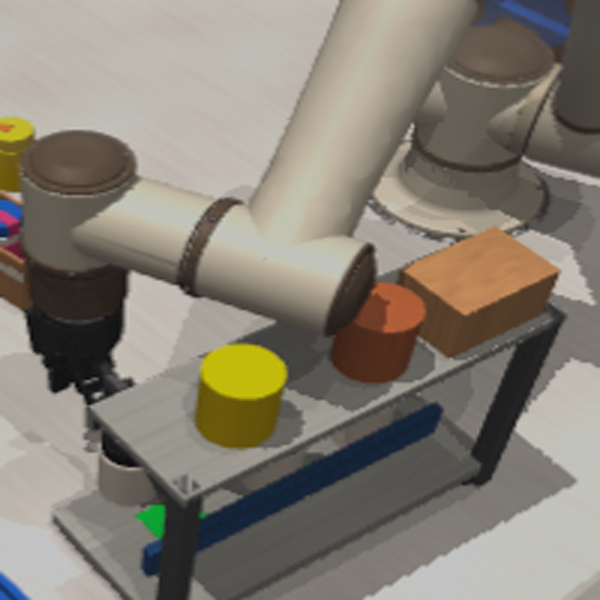

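Request:
play_rows:
  moves:
    - [[0.001,0.01,0],0,-0.27]
    - [[0.002,0.02,-0.002],0,-0.27]
    - [[0.003,0.03,-0.004],0,-0.27]
    - [[0.004,0.04,-0.006],0,-0.27]
    - [[0.004,0.04,-0.006],0,-0.27]

```text
clock: 20.23
position: [634.2, 92.4, 275.7]
ee_rot: [0.999, -0.053, -0.0, -0.001]
contact_force: [-0.5, -3.8, 5.6]
gripper_width: 54.4
```

```bash
python3 - <<'E'
from h import *
for n in ["wrist"]:
    d=arm.get_image(n);save(d,n+"12");pickle.dump(d,open(n+"12.pkl","wb"))
st=arm.read_state();print(st["clock"],st["position"],st["ee_rot"],st["contact_force"],st["gripper_width"])
E
```

```text
20.275 [634.19243332  92.28555579 275.70992693] [ 9.98564695e-01 -5.35467613e-02 -4.39752965e-04 -1.04915355e-03] [-0.74397489 -4.07385365  4.66968237] 54.23912282139771
```

View pics/wrist12.png

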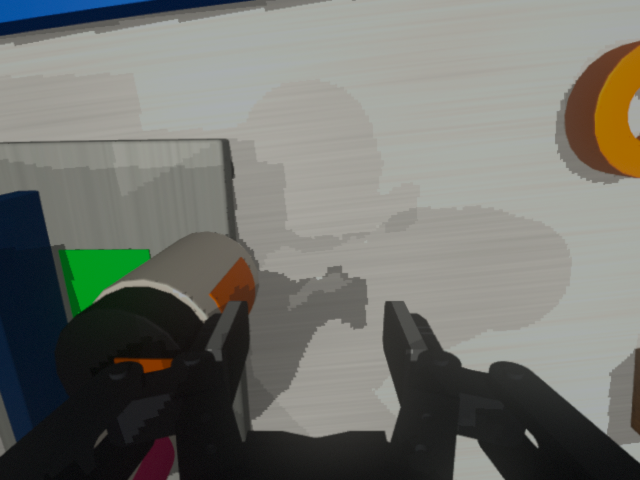

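```bash
cat > ovj.py <<'E'
from h import *
import sys
def ovj(name,x,y,tilt=0,out=None,box=(0,150,320,450),f=2.4):
    d=pickle.load(open(name+".pkl","rb"));x0,y0,x1,y1=box
    im=cv2.resize(d["pixels"][y0:y1,x0:x1,::-1],None,fx=f,fy=f,interpolation=cv2.INTER_CUBIC)
    im=np.clip(im.astype(int)*1.4,0,255).astype(np.uint8)
    A=np.linspace(0,2*np.pi,60);u=np.array([.096,.995,0]);v=np.array([.995,-.096,0]);up=np.array([0,0,1.])
    piv=np.array([x,y,40])+28*u
    a_=u*np.cos(tilt)-up*np.sin(tilt);n_=up*np.cos(tilt)+u*np.sin(tilt)
    for r,h,c in[(28,0,(0,0,255)),(28,70,(0,255,0)),(26,70,(0,255,255)),(26,90,(255,0,255))]:
        q=np.array([(proj(d,piv+a_*(-28+r*np.cos(a))+v*r*np.sin(a)+n_*h)-[x0-.5,y0-.5])*f for a in A])
        cv2.polylines(im,[np.int32(q)],True,c,1)
    cv2.imwrite("pics/%s.png"%out,im)
if __name__=="__main__":
    ovj(sys.argv[1],float(sys.argv[2]),float(sys.argv[3]),float(sys.argv[4]),sys.argv[5])
E
python3 ovj.py wrist11 633.7 153.9 0 o11; python3 ovj.py wrist12 633.7 153.9 0 o12a;python3 ovj.py wrist12 634 157.9 0 o12b
```

```text
(no output)
```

View pics/o11.png

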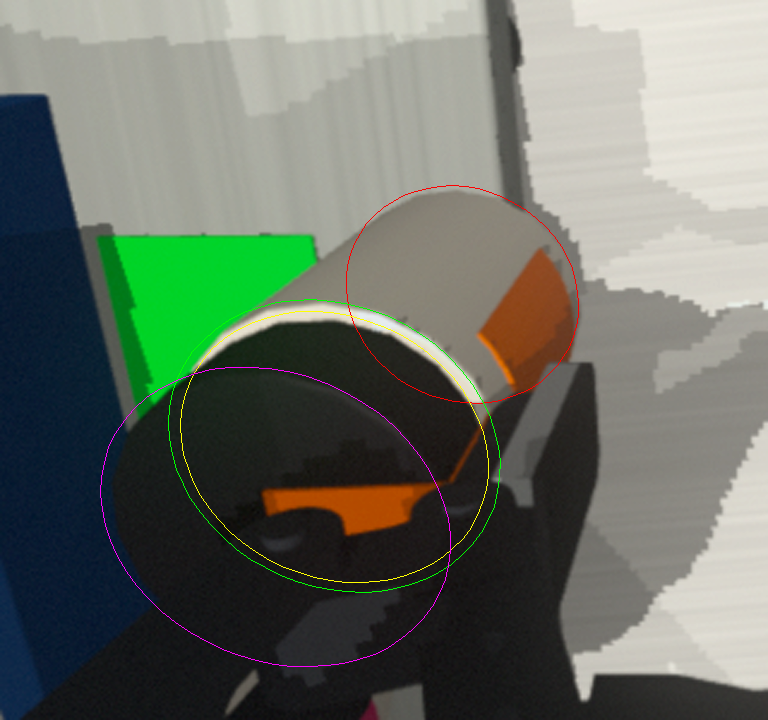

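View pics/o12a.png

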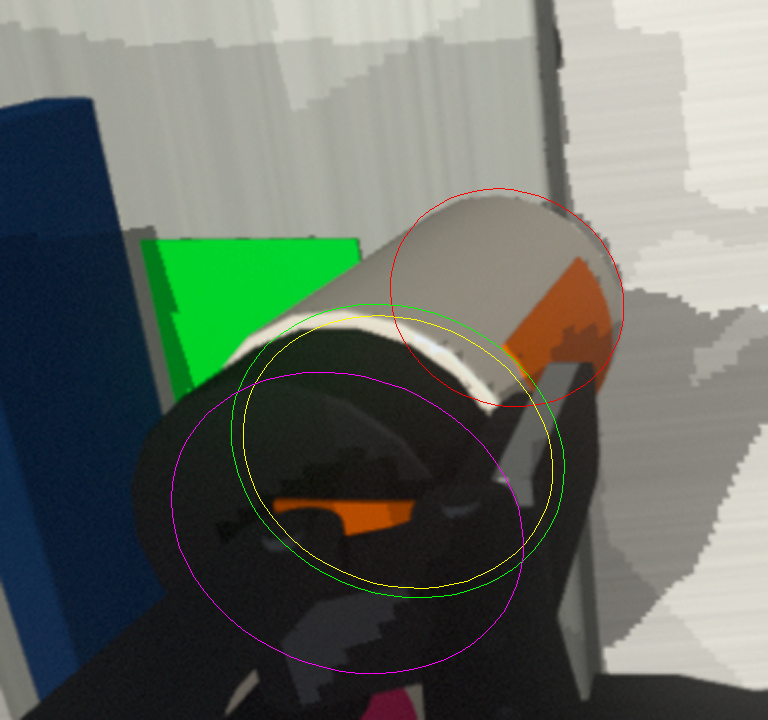

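View pics/o12b.png

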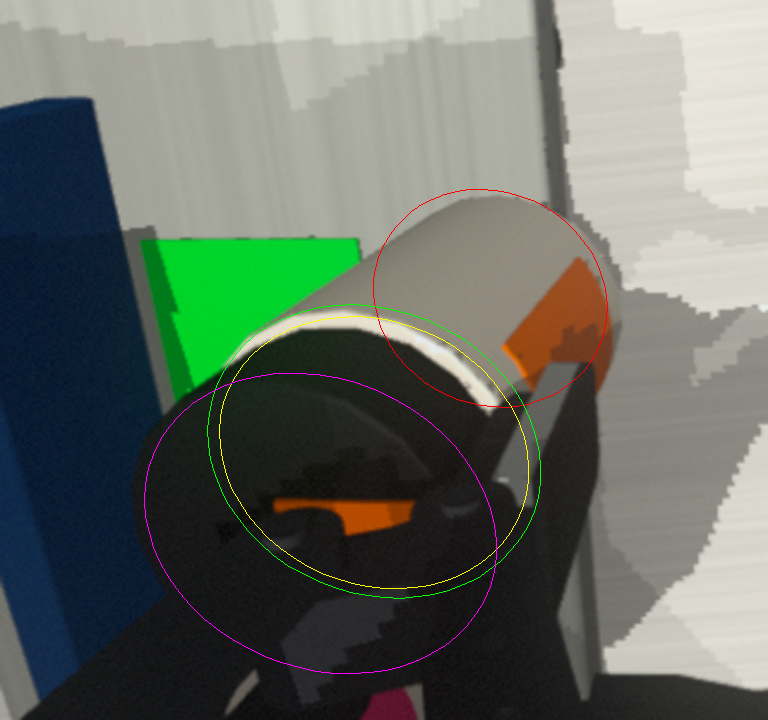

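Request:
play_rows:
  moves:
    - [[0,0,-0.006],0,-0.27]
    - [[0,0,-0.01],0,-0.27]
    - [[0,0,-0.013],0,-0.27]
    - [[0,0,-0.013],0,-0.27]

```text
clock: 20.78
position: [634.5, 91.9, 272.5]
ee_rot: [0.999, -0.054, 0.0, -0.001]
contact_force: [-0.0, -4.6, 5.0]
gripper_width: 54.1
```

```bash
python3 - <<'E'
from h import *
for n in ["wrist"]:
    d=arm.get_image(n);save(d,n+"13");pickle.dump(d,open(n+"13.pkl","wb"))
st=arm.read_state();print(st["clock"],st["position"],st["ee_rot"],st["contact_force"],st["gripper_width"])
from ovj import ovj
ovj("wrist13",633.7,154.5,0,"o13")
E
```

```text
20.825 [634.39021994  92.02325915 272.27831569] [ 9.98562672e-01 -5.35876629e-02 -2.45092956e-05 -9.76142849e-04] [ 1.52263432e-04 -1.91491956e+00  2.54402000e+00] 54.55155966033578
```

View pics/o13.png

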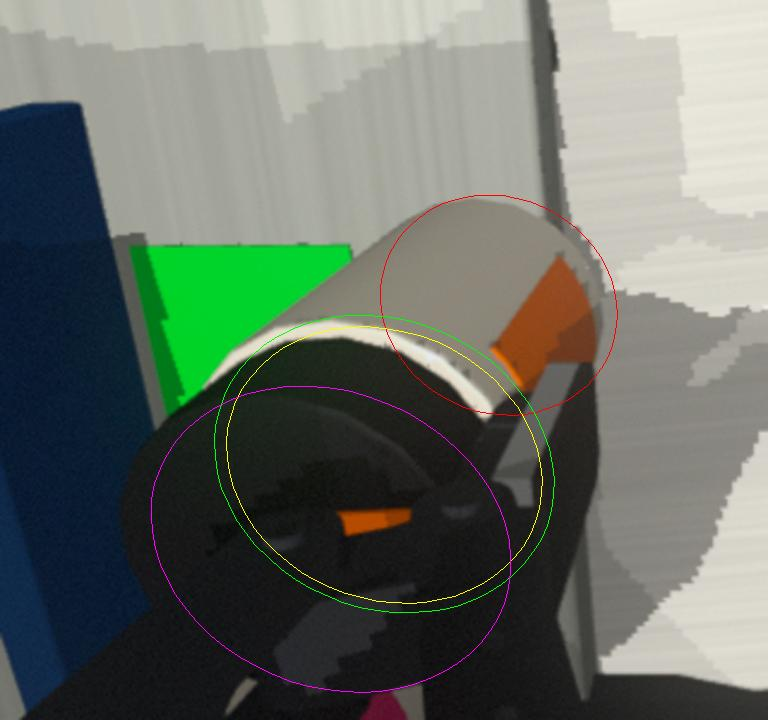

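Request:
play_rows:
  moves:
    - [[0,0,-0.006],0,-0.27]
    - [[0.0005,0.006,-0.006],0,-0.27]
    - [[0.001,0.013,-0.006],0,-0.27]
    - [[0.002,0.02,-0.006],0,-0.27]
    - [[0.003,0.027,-0.006],0,-0.27]
    - [[0.003,0.033,-0.006],0,-0.27]

```text
clock: 21.58
position: [635.3, 102.2, 270.4]
ee_rot: [0.999, -0.054, -0.0, -0.001]
contact_force: [0.3, -2.2, 2.7]
gripper_width: 54.0
```

```bash
python3 - <<'E'
from h import *
for n in ["wrist"]:
    d=arm.get_image(n);save(d,n+"14");pickle.dump(d,open(n+"14.pkl","wb"))
st=arm.read_state();print(st["clock"],st["position"],st["ee_rot"],st["contact_force"],st["gripper_width"])
from ovj import ovj
ovj("wrist13",634,156.3,0.03,"o13")
ovj("wrist14",634.5,160,0,"o14")
a=cv2.imread("pics/o13.png");b=cv2.imread("pics/o14.png");cv2.imwrite("pics/o1314.png",cv2.resize(np.hstack([a,b]),(800,375)))
E
```

```text
21.625 [635.28205942 102.37113729 270.3919151 ] [ 9.98568985e-01 -5.34682469e-02 -2.08005934e-05 -1.06212471e-03] [-0.31819796 -1.34460342  2.56350893] 53.96516598779045
```

View pics/o1314.png

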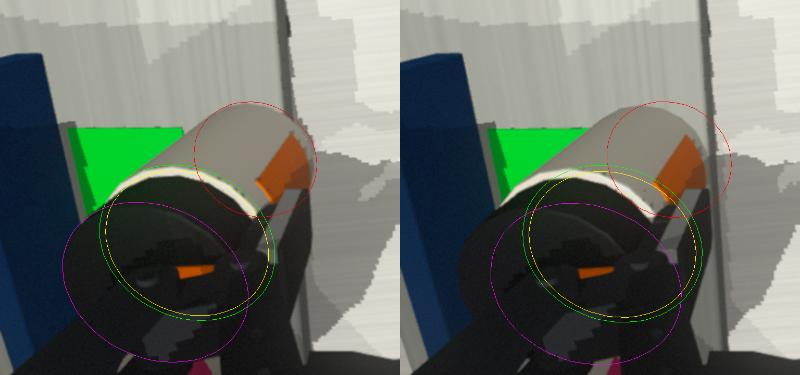

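```bash
python3 - <<'E'
from h import *
from ovj import ovj
ovj("wrist14",635,166.5,0.02,"o14a");ovj("wrist14",635,168,0.0,"o14b")
a=cv2.imread("pics/o14a.png");b=cv2.imread("pics/o14b.png");cv2.imwrite("pics/o1314.png",cv2.resize(np.hstack([a,b]),(800,375)))
E
```

```text
(no output)
```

View pics/o1314.png

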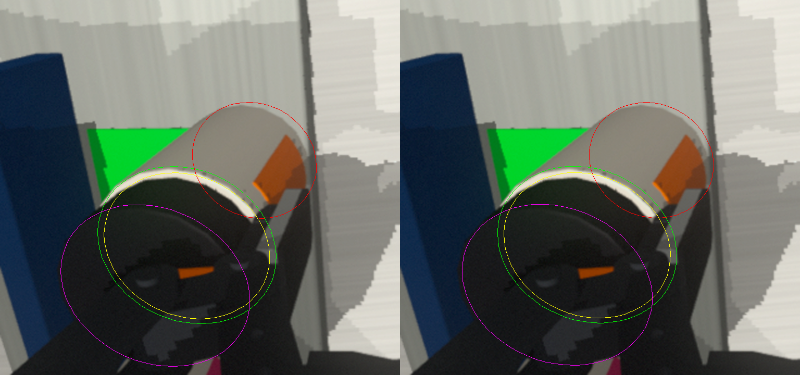

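Request:
play_rows:
  moves:
    - [[-0.002,-0.02,0],0,-0.27]
    - [[-0.002,-0.02,0],0,-0.46]
    - [[-0.002,-0.02,0],0,-0.46]
    - [[-0.001,-0.01,0],0,-0.46]
    - [[0,0,0],0,-0.46]
    - [[0.001,0.01,0],0,-0.46]
    - [[0.002,0.02,0],0,-0.46]
    - [[0.003,0.03,0],0,-0.46]
    - [[0.004,0.04,0],0,-0.46]

```text
clock: 22.75
position: [636.5, 114.5, 270.5]
ee_rot: [0.999, -0.053, 0.0, -0.001]
contact_force: [1.1, -3.0, 2.8]
gripper_width: 62.0
```

```bash
python3 - <<'E'
from h import *
for n in ["wrist","scene"]:
    d=arm.get_image(n);save(d,n+"15");pickle.dump(d,open(n+"15.pkl","wb"))
st=arm.read_state();print(st["clock"],st["position"],st["ee_rot"],st["contact_force"],st["gripper_width"])
cv2.imwrite("pics/c15.png",cv2.resize(d["pixels"][100:340,290:490,::-1],None,fx=3,fy=2.5,interpolation=cv2.INTER_CUBIC))
from ovj import ovj
ovj("wrist15",636,180,0.0,"o15")
E
```

```text
22.85 [636.50106958 114.72595647 270.30447631] [ 9.98577224e-01 -5.33128601e-02 -2.28831185e-05 -1.12516018e-03] [ 0.42547619 -2.19187579  1.61710635] 62.36854990787448
```

View pics/o15.png

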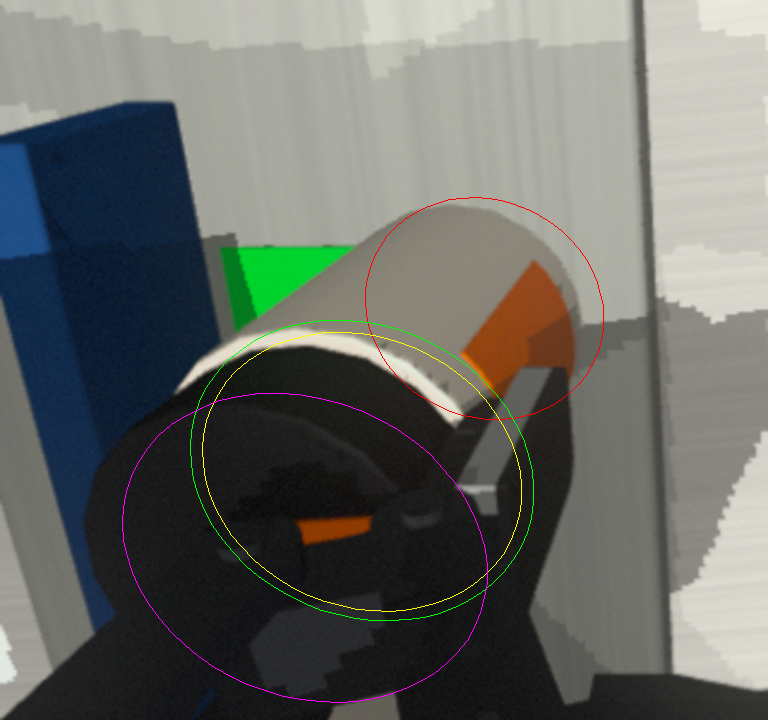

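View pics/c15.png

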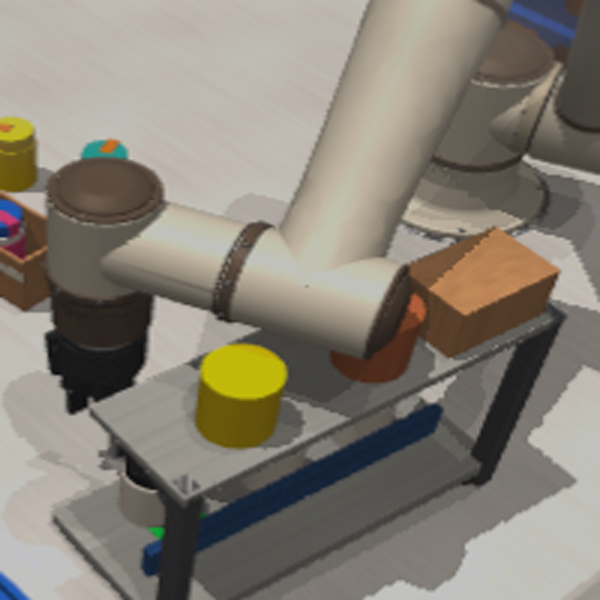

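Request:
play_rows:
  moves:
    - [[0.001,0.01,0.001],0,-0.46]
    - [[0.002,0.02,0.001],0,-0.46]
    - [[0.003,0.03,0.001],0,-0.46]
    - [[0.004,0.04,0.001],0,-0.46]
    - [[0.005,0.05,0.001],0,-0.46]
    - [[0.006,0.06,0.001],0,-0.46]

```text
clock: 23.6
position: [638.3, 133.0, 270.6]
ee_rot: [0.999, -0.053, -0.0, -0.001]
contact_force: [-0.0, -3.1, 2.0]
gripper_width: 62.4
```

```bash
python3 - <<'E'
from h import *
for n in ["wrist","scene"]:
    d=arm.get_image(n);save(d,n+"16");pickle.dump(d,open(n+"16.pkl","wb"))
st=arm.read_state();print(st["clock"],st["position"],st["ee_rot"],st["contact_force"],st["gripper_width"],st["joints"],st["joint_efforts"].round(1))
T=st["position"];j1=st["joints"][0]
lat=np.array([-np.sin(j1),np.cos(j1),0]);n=np.array([np.cos(j1),np.sin(j1),0]);up=np.array([0,0,1.])
x0,y0,f=300,140,5
im=cv2.resize(d["pixels"][y0:y0+120,x0:x0+150,::-1],None,fx=f,fy=f,interpolation=cv2.INTER_CUBIC)
A=np.linspace(0,2*np.pi,60)
def pl(Ps,c):
    q=np.array([(proj(d,P)-[x0-.5,y0-.5])*f for P in Ps]);cv2.polylines(im,[np.int32(q)],False,c,1)
for k in (130,212): pl([T+up*123+lat*k+42*(np.cos(a)*n+np.sin(a)*up) for a in A],(0,0,255))
for a in np.linspace(0,2*np.pi,12,endpoint=False): pl([T+up*123+lat*k+42*(np.cos(a)*n+np.sin(a)*up) for k in (60,212)],(0,255,0))
for c in [(639.6,269.7),(510.1,282.2)]:
    for z in (284,354): pl([np.array([c[0]+30*np.cos(a),c[1]+30*np.sin(a),z]) for a in A],(255,0,255))
cv2.imwrite("pics/c16.png",im)
from ovj import ovj
ovj("wrist16",638,203,0.0,"o16")
E
```

```text
23.7 [638.28402848 133.09947764 270.44717685] [ 9.98583441e-01 -5.31942482e-02 -5.00113356e-05 -1.21678428e-03] [ 0.33566661 -1.99733507  1.28319723] 62.56908867465569 [ 0.4527613   0.54311017 -0.08870351 -0.00270009 -0.93789241  1.01319211] [  1.3 -43.4  16.3   3.2   0.2  -0. ]
```

View pics/o16.png

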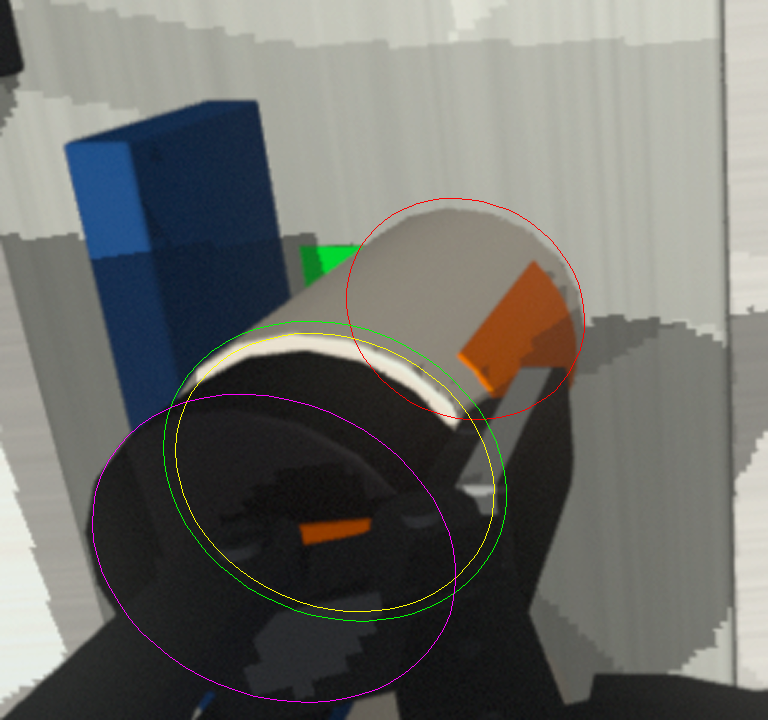

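View pics/c16.png

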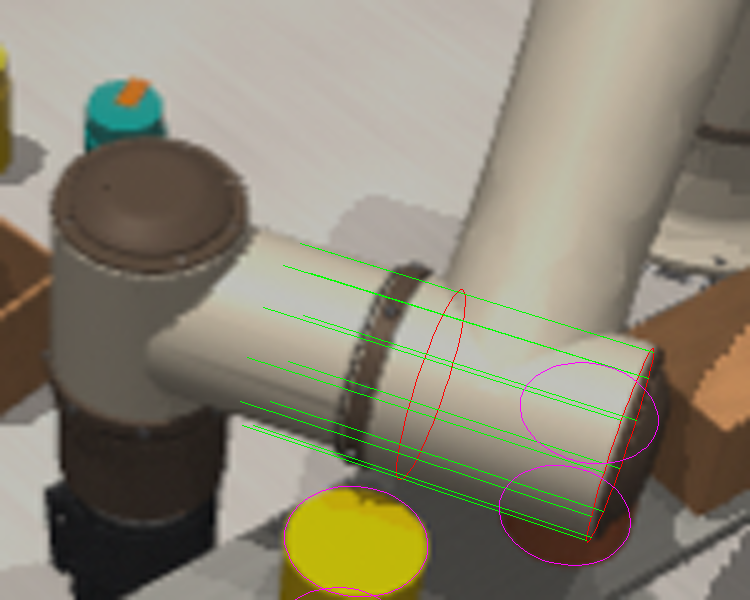

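Request:
play_rows:
  moves:
    - [[0.001,0.008,0],0,-0.46]
    - [[0.002,0.016,0],0,-0.46]
    - [[0.002,0.024,0],0,-0.46]
    - [[0.003,0.03,0],0,-0.46]

```text
clock: 24.2
position: [639.2, 142.3, 270.5]
ee_rot: [0.999, -0.053, -0.0, -0.001]
contact_force: [0.3, -2.1, 2.6]
gripper_width: 62.4
```

```bash
python3 - <<'E'
from h import *
for n in ["wrist"]:
    d=arm.get_image(n);save(d,n+"17");pickle.dump(d,open(n+"17.pkl","wb"))
st=arm.read_state();print(st["clock"],st["position"],st["contact_force"],st["gripper_width"])
from ovj import ovj
ovj("wrist17",639,213,0.0,"o17")
E
```

```text
24.25 [639.22010856 142.47683629 270.45149827] [ 0.68661282 -0.96065364  1.04392612] 62.289107812150206
```

View pics/o17.png

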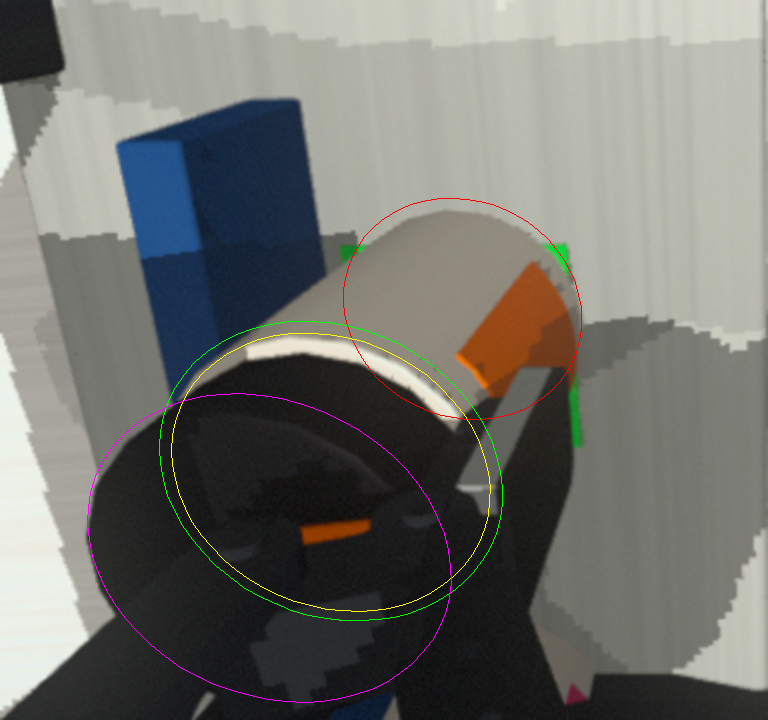

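Near home; now about 1 mm per row with force checks.

Request:
play_rows:
  moves:
    - [[0,0.003,0],0,-0.46]
    - [[0,0.006,0],0,-0.46]
    - [[0,0.006,0],0,-0.46]

```text
clock: 24.62
position: [639.2, 144.4, 270.3]
ee_rot: [0.999, -0.053, -0.0, -0.001]
contact_force: [0.0, -2.2, 2.5]
gripper_width: 62.1
```

Request:
play_rows:
  moves:
    - [[0,0.003,0],0,-0.46]
    - [[0,0.006,0],0,-0.46]
    - [[0,0.006,0],0,-0.46]

```text
clock: 25.0
position: [639.2, 145.3, 270.7]
ee_rot: [0.999, -0.053, -0.0, -0.001]
contact_force: [0.7, -5.7, 3.9]
gripper_width: 62.1
```

Request:
play_rows:
  moves:
    - [[0,0.004,0],0,-0.46]
    - [[0,0.006,0],0,-0.46]
    - [[0,0.006,0],0,-0.46]

```text
clock: 25.38
position: [639.2, 145.9, 270.9]
ee_rot: [0.999, -0.053, -0.001, 0.001]
contact_force: [-0.5, -7.5, 3.5]
gripper_width: 62.3
```

```bash
python3 - <<'E'
from h import *
for n in ["wrist","scene"]:
    d=arm.get_image(n);save(d,n+"18");pickle.dump(d,open(n+"18.pkl","wb"))
st=arm.read_state();print(st["clock"],st["position"],st["contact_force"],st["gripper_width"],st["joint_efforts"].round(1))
from ovj import ovj
ovj("wrist18",639.5,216,0.0,"o18")
cv2.imwrite("pics/c18.png",cv2.resize(d["pixels"][220:330,300:420,::-1],None,fx=5,fy=5,interpolation=cv2.INTER_CUBIC))
E
```

```text
25.475 [639.20966561 145.85571128 270.86024448] [ 0.35002581 -7.06150759  4.35242479] 62.176206749727086 [  4.9 -42.   16.6   2.    0.8  -0. ]
```

View pics/o18.png

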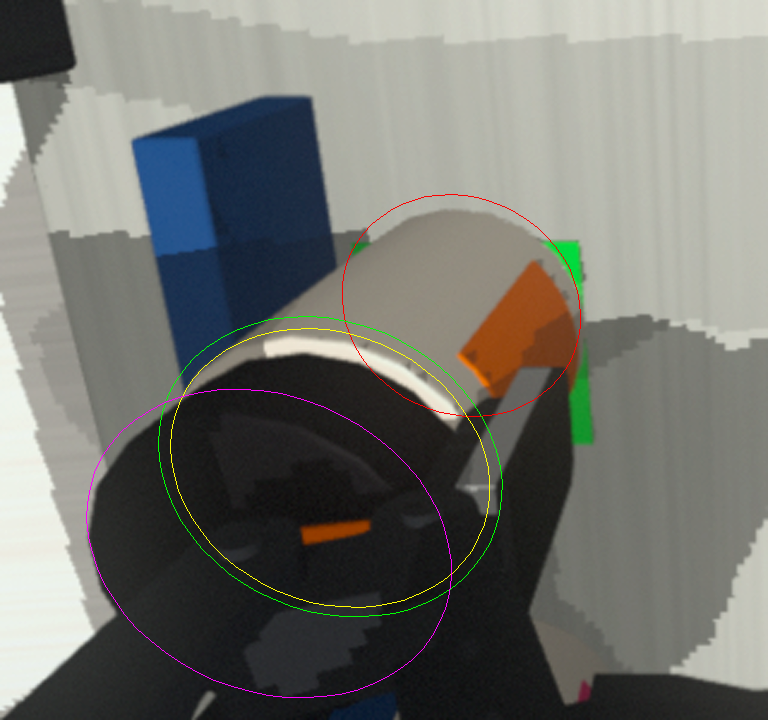

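View pics/c18.png

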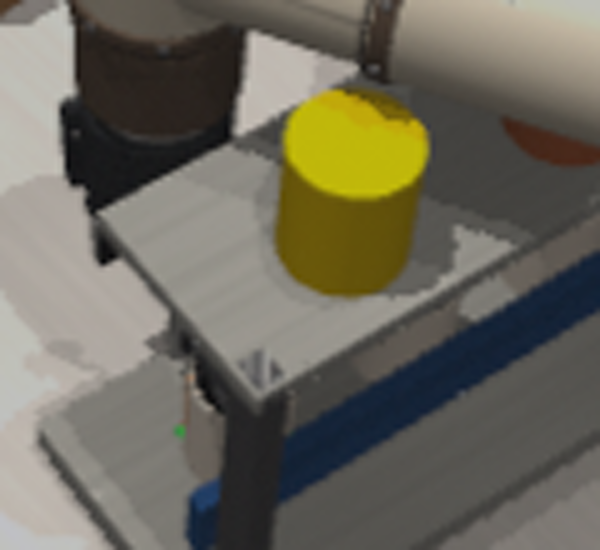

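Request:
play_rows:
  moves:
    - [[0,0.003,-0.002],0,-0.46]
    - [[0,0.006,-0.002],0,-0.46]
    - [[0,0.006,-0.002],0,-0.46]

```text
clock: 25.85
position: [639.3, 146.2, 270.9]
ee_rot: [0.999, -0.054, -0.001, 0.002]
contact_force: [0.5, -7.8, 4.9]
gripper_width: 62.2
```

```bash
python3 - <<'E'
from h import *
for n in ["wrist"]:
    d=arm.get_image(n);save(d,n+"19");pickle.dump(d,open(n+"19.pkl","wb"))
st=arm.read_state();print(st["clock"],st["position"],st["contact_force"],st["gripper_width"],st["joint_efforts"].round(1))
from ovj import ovj
ovj("wrist19",639.5,215,0.0,"o19")
E
```

```text
25.9 [639.3521727  146.23455867 270.92194473] [ 0.88326997 -8.06812586  5.58793365] 62.18430337326915 [  5.4 -41.2  16.3   1.7   0.9  -0. ]
```

View pics/o19.png

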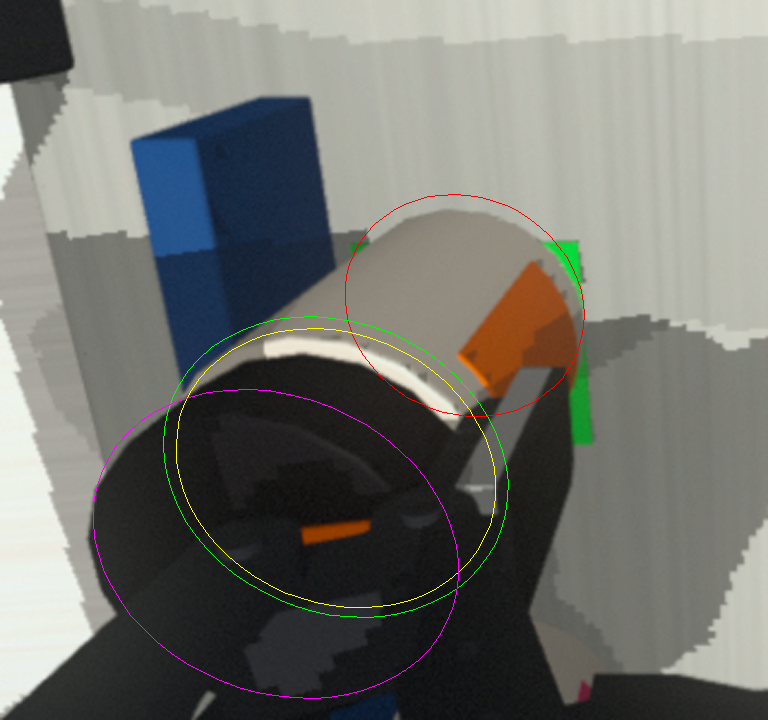

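Request:
play_rows:
  moves:
    - [[0,-0.002,0.003],0,-0.46]
    - [[0,-0.004,0.006],0,-0.46]
    - [[-0.001,-0.01,0.012],0,-0.46]
    - [[-0.003,-0.03,0.02],0,-0.46]
    - [[-0.01,-0.1,0.06],0,-0.46]
    - [[-0.02,-0.2,0.12],0,-0.46]
    - [[-0.02,-0.2,0.12],0,-0.46]
    - [[-0.02,-0.2,0.12],0,-0.46]

```text
clock: 26.9
position: [633.2, 85.5, 307.4]
ee_rot: [0.999, -0.054, -0.001, 0.001]
contact_force: [-0.3, 0.4, -0.4]
gripper_width: 61.9
```

```bash
python3 - <<'E'
from h import *
for n in ["wrist","scene","top"]:
    d=arm.get_image(n);save(d,n+"20");pickle.dump(d,open(n+"20.pkl","wb"))
st=arm.read_state();print(st["clock"],st["position"],st["ee_rot"],st["contact_force"],st["gripper_width"])
from ovj import ovj
ovj("wrist20",639.5,215.5,0.0,"o20",(0,130,320,430))
d=pickle.load(open("scene20.pkl","rb"))
cv2.imwrite("pics/c20.png",cv2.resize(d["pixels"][220:330,300:420,::-1],None,fx=5,fy=5,interpolation=cv2.INTER_CUBIC))
E
```

```text
27.05 [633.2430125   86.50670152 306.4468375 ] [ 0.99856716 -0.05346511 -0.00135936  0.00180704] [-0.7697925   0.03994733 -0.33837029] 62.66995935818148
```

View pics/o20.png

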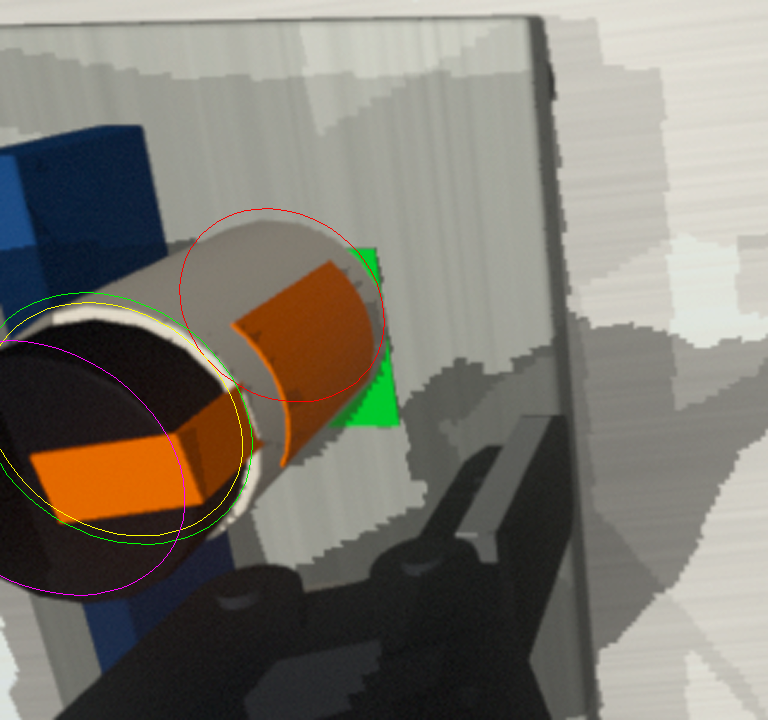

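View pics/c20.png

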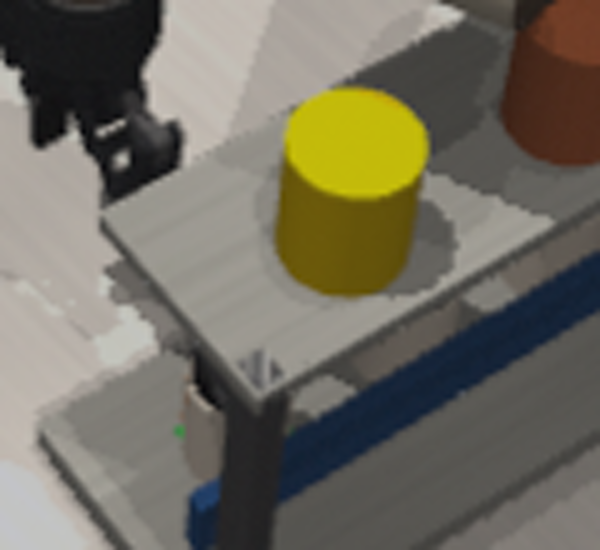

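```bash
python3 - <<'E'
from h import *
d=pickle.load(open("wrist20.pkl","rb"))
x0,y0,f=0,150,2.5
u=np.array([.096,.995,0]);v=np.array([.995,-.096,0])
A=np.linspace(0,2*np.pi,90)
ims=[]
for (x,y) in [(636.5,215.5),(636.5,217.5)]:
    im=cv2.resize(d["pixels"][y0:y0+260,x0:x0+200,::-1],None,fx=f,fy=f,interpolation=cv2.INTER_CUBIC);im=np.clip(im.astype(int)*1.5,0,255).astype(np.uint8)
    def pl(Ps,c):
        q=np.array([(proj(d,P)-[x0-.5,y0-.5])*f for P in Ps]);cv2.polylines(im,[np.int32(q)],False,c,1)
    C=np.array([x,y,40.])
    for r,h,c in[(28,0,(0,0,255)),(28,70,(0,255,0)),(26,90,(255,0,255))]:
        pl([C+r*(np.cos(a)*u+np.sin(a)*v)+[0,0,h] for a in A],c)
    for h in (0,45): pl([C+28*u+k*v+[0,0,h] for k in np.linspace(-150,80,40)],(255,255,0))
    ims.append(im)
cv2.imwrite("pics/o21.png",cv2.resize(np.hstack(ims),(800,520)))
E
```

```text
(no output)
```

View pics/o21.png

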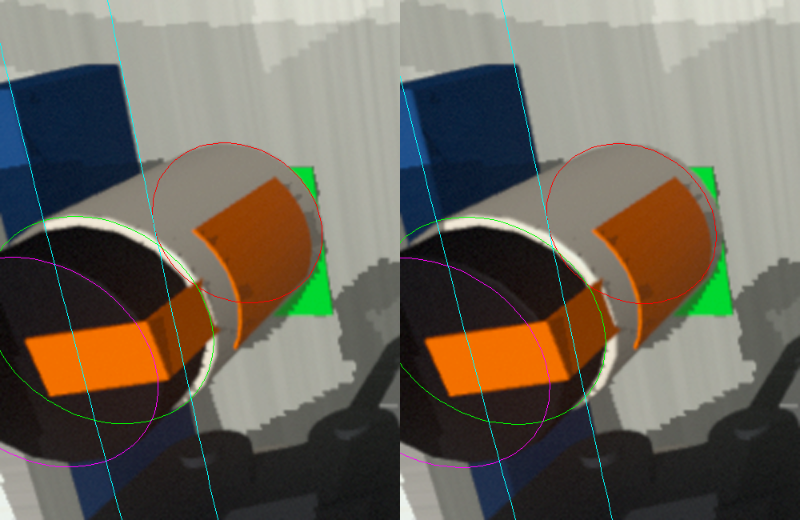

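```bash
python3 - <<'E'
from h import *
from scipy.optimize import least_squares
d=pickle.load(open("wrist20.pkl","rb"))
px=d["pixels"].astype(int)
# outer rim boundary: scan image rows/radials around predicted circle, find transition bright rim -> darker wall outside
u=np.array([.096,.995,0]);v=np.array([.995,-.096,0])
C0=np.array([636.5,214.7,110.])
pts=[]
g=cv2.cvtColor(d["pixels"],cv2.COLOR_RGB2GRAY).astype(float)
for a in np.radians(np.arange(0,360,4)):
    prof=[]
    rs=np.arange(22,33,.25)
    for r in rs:
        q=proj(d,C0+r*(np.cos(a)*v-np.sin(a)*u));
        prof.append(cv2.getRectSubPix(g.astype(np.float32),(1,1),(float(q[0]),float(q[1])))[0,0] if 0<=q[0]<639 and 0<=q[1]<479 else np.nan)
    prof=np.array(prof)
    if np.isnan(prof).any() or prof.max()<120: continue
    i=prof.argmax();
    # rim ring = 26..28: centroid of bright band
    th=(prof.max()+np.median(prof))/2; band=rs[(prof>th)&(abs(rs-rs[i])<2.5)]
    pts.append((np.degrees(a),rs[i],band.min(),band.max(),prof.max()))
for p in pts: print(np.round(p,1))
E
```

```text
[  0.   26.8  25.8  28.5 154. ]
[  4.   26.8  25.8  28.  154.9]
[  8.   26.8  25.5  27.8 154.6]
[ 12.   27.   25.5  28.  155. ]
[ 16.   27.2  25.8  28.2 154.9]
[ 20.   27.2  25.8  28.  155.8]
[ 24.   27.   25.8  28.  155.8]
[ 28.   27.   25.8  28.  156. ]
[ 32.   27.2  25.5  28.2 156.8]
[ 36.   27.2  25.8  28.2 157. ]
[ 40.   27.   26.   28.2 156.9]
[ 44.   27.   25.8  28.  157.2]
[ 48.   27.   25.5  28.2 156.7]
[ 52.   27.2  25.8  28.2 157. ]
[ 56.   27.2  25.8  28.2 156.5]
[ 60.   27.   26.   28.  154.6]
[ 64.   27.   25.8  28.  154. ]
[100.   27.   26.2  27.8 143.5]
[104.   26.5  25.8  27.8 150.4]
[108.   26.8  25.5  28.  151. ]
[112.   26.5  25.5  27.5 151. ]
[116.   26.8  26.   27.5 147.6]
[120.   26.5  26.   27.2 149.1]
[124.   26.5  26.   27.5 148.1]
[128.   26.5  26.   27.5 149.5]
[132.   27.   26.2  27.5 127.2]
[136.   26.8  26.2  27.5 137.6]
[344.   26.8  25.8  28.  151.9]
[348.   26.8  25.5  28.  153.7]
[352.   26.5  25.5  28.2 154. ]
[356.   27.2  25.5  28.5 154. ]
```

```bash
python3 - <<'E'
from h import *
d=pickle.load(open("wrist20.pkl","rb"))
a=onz(d,74,311,130)[:2];b=onz(d,83.5,340,130)[:2];m=(a+b)/2;c=np.array([636.5,214.7])
print(a,b,m-c,np.degrees(np.arctan2(*(m-c)[::-1])),"edge normal",np.degrees(np.arctan2(*(b-a)[::-1])))
a=onz(d,70,234,40)[:2];print("rail bottom pt",a)
d0=pickle.load(open("top0.pkl","rb"));d1=pickle.load(open("top20.pkl","rb"))
cv2.imwrite("pics/cmp.png",np.vstack([d0["pixels"][130:340,100:540,::-1],d1["pixels"][130:340,100:540,::-1]]))
E
```

```text
[644.46662355 187.93807266] [630.28893005 187.98986189] [  0.8777768  -26.73603272] -88.11958460559327 edge normal 179.7907070497005
rail bottom pt [658.90511311 241.87279801]
```

View pics/cmp.png

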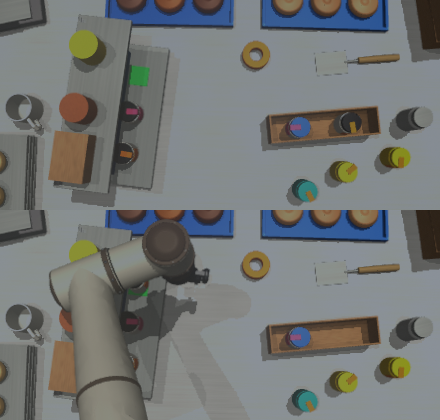

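```bash
python3 - <<'E'
from h import *
d=pickle.load(open("wrist20.pkl","rb"))
x0,y0,f=0,290,9
im=d["pixels"][290:365,0:100]
h=cv2.cvtColor(im,cv2.COLOR_RGB2HSV);m=((h[...,2]>170)&(h[...,1]>150)).astype(np.uint8)
n,l,s,c=cv2.connectedComponentsWithStats(m);k=1+s[1:,4].argmax();m=(l==k).astype(np.uint8)
cn=max(cv2.findContours(m,cv2.RETR_EXTERNAL,cv2.CHAIN_APPROX_NONE)[0],key=len)[:,0,:].astype(float)+[0,290]
W=np.array([onz(d,p[0],p[1],130)[:2] for p in cn]).astype(np.float32)
r=cv2.minAreaRect(W);print("rect",r)
M=np.argwhere(m)[:,::-1]+[0,290];P=np.array([onz(d,p[0],p[1],130)[:2] for p in M]);c=P.mean(0);w,V=np.linalg.eigh(np.cov(P.T));print("centroid",c,"axis",np.degrees(np.arctan2(V[1,1],V[0,1])),np.sqrt(w*12))
print("dir from axis",np.degrees(np.arctan2(*(c-[636.5,214.7])[::-1])), np.linalg.norm(c-[636.5,214.7]))
cv2.imwrite("pics/st.png",cv2.resize(np.hstack([im[:,:,::-1],cv2.merge([m*255]*3)]),None,fx=4,fy=4,interpolation=0))
# lid centre check by fitting top rim? rail direction from two points on bottom edge
E
```

```text
Traceback (most recent call last):
ValueError: attempt to get argmax of an empty sequence
```

```bash
python3 - <<'E'
from h import *
d=pickle.load(open("wrist20.pkl","rb"))
im=d["pixels"][290:365,0:100]
h=cv2.cvtColor(im,cv2.COLOR_RGB2HSV);print(h[30,45],h[20,85])
m=((h[...,0]<25)&(h[...,2]>130)&(h[...,1]>150)).astype(np.uint8)
n,l,s,c=cv2.connectedComponentsWithStats(m);k=1+s[1:,4].argmax();m=(l==k).astype(np.uint8)
cn=max(cv2.findContours(m,cv2.RETR_EXTERNAL,cv2.CHAIN_APPROX_NONE)[0],key=len)[:,0,:].astype(float)+[0,290]
W=np.array([onz(d,p[0],p[1],130)[:2] for p in cn]).astype(np.float32)
print("rect",cv2.minAreaRect(W))
M=np.argwhere(m)[:,::-1]+[0,290];P=np.array([onz(d,p[0],p[1],130)[:2] for p in M]);c=P.mean(0);w,V=np.linalg.eigh(np.cov(P.T));print("centroid",c,"axis",np.degrees(np.arctan2(V[1,1],V[0,1])),np.sqrt(w*12))
print("dir from axis",np.degrees(np.arctan2(*(c-[636.5,214.7])[::-1])), np.linalg.norm(c-[636.5,214.7]))
cv2.imwrite("pics/st.png",cv2.resize(np.hstack([im[:,:,::-1],cv2.merge([m*255]*3)]),None,fx=4,fy=4,interpolation=0))
E
```

```text
[ 14 255 163] [ 13 255  87]
rect ((637.0128173828125, 202.11099243164062), (14.083619117736816, 28.16498374938965), 2.6893370151519775)
centroid [637.13465545 201.94939427] axis 92.79504959095482 [14.01005992 28.16850201]
dir from axis -87.15048101216536 12.766390802376376
```

View pics/st.png

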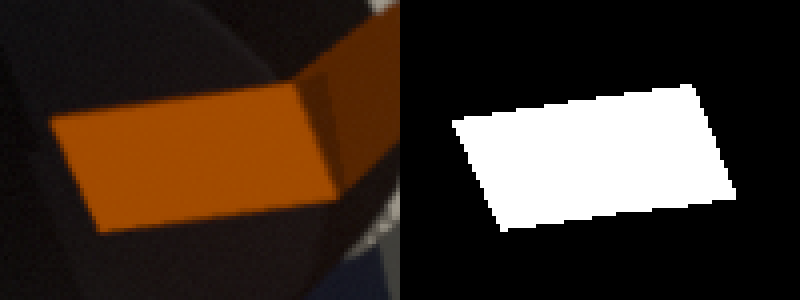

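```bash
python3 - <<'E'
from h import *
d=pickle.load(open("wrist20.pkl","rb"))
cv2.imwrite("pics/w20a.png",cv2.resize(d["pixels"][120:300,0:270,::-1],None,fx=2.9,fy=2.9,interpolation=cv2.INTER_CUBIC))
E
```

```text
(no output)
```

View pics/w20a.png

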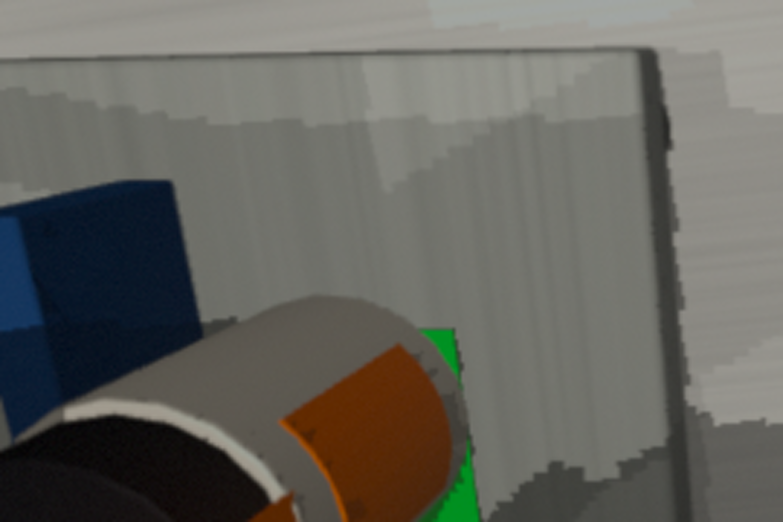

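View pics/wrist20.png

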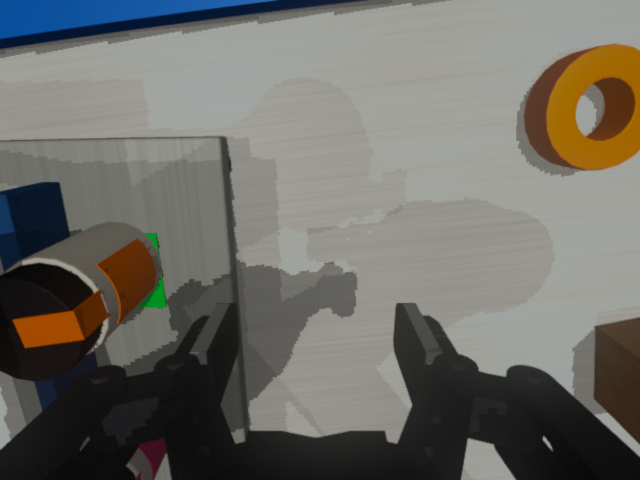

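```bash
python3 - <<'E'
from h import *
d=pickle.load(open("wrist20.pkl","rb"))
g=lambda u,v,z:onz(d,u/2.9-.3,120+v/2.9-.3,z)[:2]
for n,a,b,z in [("deck front",(641,52),(668,430),40),("deck end",(640,50),(20,61),40),("rail bot",(172,182),(202,335),40),("rail top",(22,225),(60,395),85),("tag front",(455,330),(480,520),41)]:
    A,B=g(*a,z),g(*b,z);print(n,A.round(1),B.round(1),np.degrees(np.arctan2(*(A-B)[::-1])).round(2))
    if n.startswith("rail"):
        u=np.array([.096,.995]);print("  face dist from jar axis",(A-[636.5,214.7])@u,(B-[636.5,214.7])@u)
E
```

```text
deck front [707.  133.9] [624.6 142.7] -6.11
deck end [707.4 134. ] [720.4 263.8] -95.72
rail bot [692.1 239. ] [658.2 242.5] -6.02
  face dist from jar axis 29.479387371492997 29.780444268486246
rail top [691.  237.5] [659.5 241.3] -6.87
  face dist from jar axis 27.956839822225742 28.71056177893996
tag front [653.3 185.1] [607.6 190. ] -6.06
```

Request:
play_rows:
  moves:
    - [[0,0,0.02],1,-0.46]
    - [[0,0,0.02],1,-0.46]
    - [[0,0,0.02],1,-0.46]
    - [[0,0,0.02],1,-0.46]
    - [[0,0,0.02],1,-0.46]

```text
clock: 27.68
position: [633.2, 86.8, 312.1]
ee_rot: [0.979, 0.206, -0.001, 0.002]
contact_force: [-0.6, 0.3, -0.1]
gripper_width: 62.4
```

```bash
python3 - <<'E'
from h import *
d=arm.get_image("wrist");save(d,"wrist22");pickle.dump(d,open("wrist22.pkl","wb"))
st=arm.read_state();print(st["clock"],st["position"],st["ee_rot"],d["xyz"])
E
```

```text
27.725 [633.22986478  86.77616433 312.18844919] [ 0.97851102  0.20618093 -0.00106091  0.00211777] [702.98650256 117.42927    281.36931206]
```

View pics/wrist22.png

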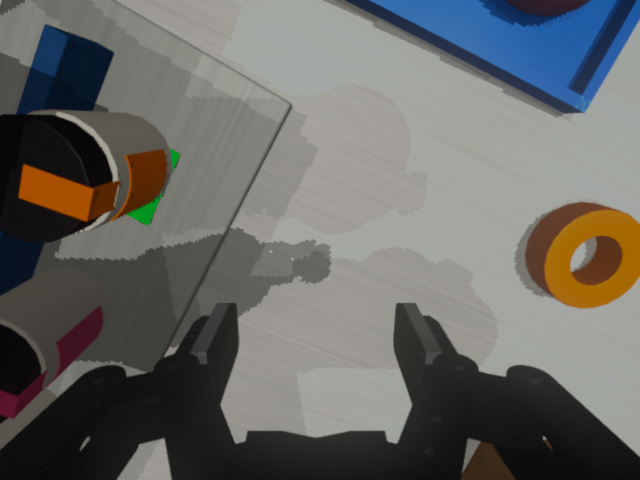

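```bash
python3 - <<'E'
from h import *
from scipy.optimize import least_squares
d=pickle.load(open("wrist22.pkl","rb"))
h=cv2.cvtColor(d["pixels"],cv2.COLOR_RGB2HSV)
m=np.zeros(h.shape[:2],np.uint8);m[140:240,0:115]=((h[...,0]<25)&(h[...,2]>125)&(h[...,1]>150))[140:240,0:115]
n,l,s,c=cv2.connectedComponentsWithStats(m);k=1+s[1:,4].argmax();m=(l==k)
P=np.array([onz(d,p[1],p[0],130)[:2] for p in np.argwhere(m)]).astype(np.float32)
print("strip",cv2.minAreaRect(P),P.mean(0))
w,V=np.linalg.eigh(np.cov(P.T));print("axis",np.degrees(np.arctan2(V[1,1],V[0,1])))
# deck front edge: find line
g=cv2.cvtColor(d["pixels"],cv2.COLOR_RGB2GRAY)
cv2.imwrite("pics/w22.png",cv2.resize(d["pixels"][0:290,0:310,::-1],None,fx=2.5,fy=2.05,interpolation=cv2.INTER_CUBIC))
# rim fit
g=g.astype(np.float32)
u=np.array([.1,.995,0]);v=np.array([.995,-.1,0])
def radii(C):
    out=[]
    for a in np.radians(np.arange(0,360,3)):
        rs=np.arange(23,32,.2);pr=[]
        for r in rs:
            q=proj(d,C+r*(np.cos(a)*v-np.sin(a)*u));pr.append(cv2.getRectSubPix(g,(1,1),(float(q[0]),float(q[1])))[0,0] if 0<=q[0]<639 and 0<=q[1]<479 else np.nan)
        pr=np.array(pr)
        if np.isnan(pr).any() or pr.max()<135: continue
        th=(pr.max()+np.median(pr))/2;i=pr.argmax();b=rs[(pr>th)&(abs(rs-rs[i])<2)];out.append((a,b.mean()))
    return np.array(out)
C=np.array([636.5,214.7,110.])
for it in range(3):
    o=radii(C);A=np.c_[np.cos(o[:,0]),-np.sin(o[:,0])];dx=np.linalg.lstsq(A,o[:,1]-27,rcond=None)[0];C=C+dx[0]*v+dx[1]*u
    print(C,len(o),np.std(o[:,1]))
E
```

```text
strip ((637.0891723632812, 201.69500732421875), (14.158583641052246, 28.25287628173828), 2.961693048477173) [637.1881  201.78148]
axis 93.11612712926674
[636.48853795 214.77048878 110.        ] 40 0.1378178145233773
[636.49711856 214.80899076 110.        ] 39 0.1297851357419874
[636.51273953 214.81545431 110.        ] 39 0.1314962195380323
```

View pics/w22.png

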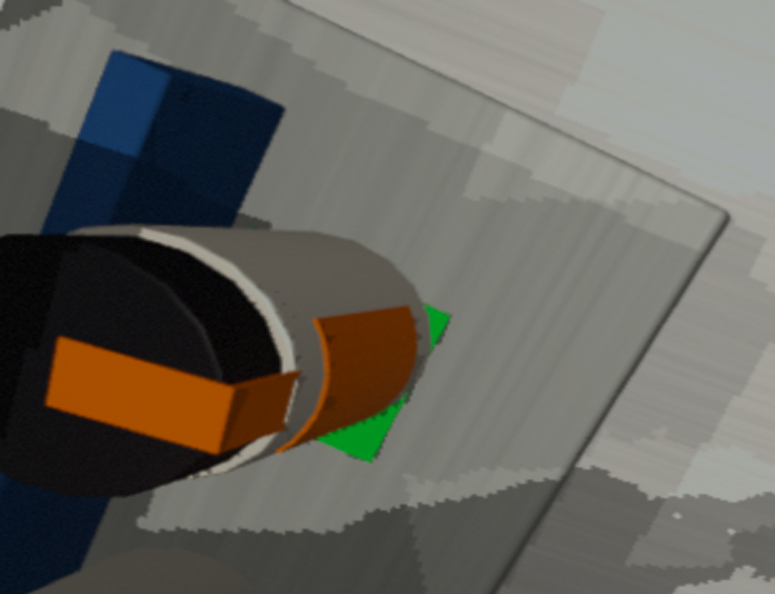

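```bash
python3 - <<'E'
from h import *
d=pickle.load(open("wrist22.pkl","rb"))
g=lambda u,v,z:onz(d,u/2.5-.3,v/2.05-.3,z)[:2]
C=np.array([636.5,214.8])
for n,a,b,z in [("deck front",(725,218),(497,592),40),("deck end",(727,212),(292,2),40),("rail bot",(284,108),(237,222),40),("rail top",(172,72),(112,222),85),("rail below jar bot",(284,108),(83,570),40),("tag front",(450,316),(372,460),41)]:
    A,B=g(*a,z),g(*b,z);print(n,A.round(1),B.round(1),np.degrees(np.arctan2(*(A-B)[::-1])).round(2))
    if n.startswith("rail"):
        u=np.array([.1,.995]);print("  face dist from jar axis",(A-C)@u,(B-C)@u)
E
```

```text
deck front [705.7 134.7] [572.1 146.5] -5.05
deck end [707.4 134.9] [718.8 244.8] -95.93
rail bot [692.4 239.1] [658.3 241.4] -3.76
  face dist from jar axis 29.7986201847256 28.62165736242604
rail top [693.4 237.9] [656.9 241.1] -5.02
  face dist from jar axis 28.71440500748264 28.25156396214779
rail below jar bot [692.4 239.1] [533.4 253.7] -5.22
  face dist from jar axis 29.7986201847256 28.351186573130526
tag front [653.2 185.6] [602.7 190.6] -5.54
```

```bash
python3 - <<'E'
from h import *
print(arm.job_done());print(arm.read_state()["clock"])
E
```

```text
the job is handed in; nothing more can be done
None
the job is handed in; nothing more can be done
```

The jar is standing upright on the green mark at the rear rail with its label to the front, and the job is handed in at about 28 s of the 51 s allowed. I got no verdict back.

**How it went:**
- I took the black-lidded jar from the carton and turned it about 77° to face the front.
- I set it down on the clear bench and re-gripped it by the lid, because a lower grip would have brought the arm into the stock on the upper board.
- I set it on the front of the deck and slid it back with the outside of one finger.
- The first pushing contact was too high and tipped the jar by roughly 0.06 rad. I pressed down lightly on its shoulder and it slid back upright.
- At the rail the tool force rose from about 2–3 N while sliding to 7–8 N and stayed there for about 0.75 s. I take that as the jar pressing on the rail, but I could not measure the rail force directly.

**Last checks, from two wrist-camera views that mostly agree:**

| Check | Measured | Limit |
|---|---|---|
| Distance of the jar's axis from the mark's middle | about 7 mm | 20 mm |
| Gap from wall to rail | about 0.5–1 mm (single readings 0–1.8 mm) | 3.5 mm |
| Label off straight | about 8–9° (0.15 rad) | 0.2 rad |

- **Label:** this is the tightest result. The push turned the jar by about 7°, and I left it because it was still inside the limit. The two views gave shelf directions about 0.6° apart.
- **Other things:** I saw no other jar or thing moved in the final pictures, but I did not measure them. The arm hides part of the shelf in the top view. The gripper was clear of everything at hand-in.

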